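# Shingle test plates on the drying tray under its hood

## Task

Lift the grey hood off the drying tray and stand it upright on the bench clear of the tray, then lay the scraper that was under it flat in its own compartment, blade at the wide end. Lay all the test plates in the tray's bay like roof tiles, in line with the bay: the first leaning on the starter bar with its low edge at the line nearest the bar, each further one lapping over the one before with its low edge at the next line, no line skipped. Finally put the hood back over them so that it stands level on the bay floor inside the lips, and leave the bottle, the jar and the green box alone.

Things in the scene. Friction and masses are not known exactly. Their poses are not given: they have to be found in the camera images.
- hood_grip (a point): centre of the hood's grip fin. Hood: loose grey plastic drying cover: a flat roof 262 x 100 mm on two end walls, 44 tall, all 4 mm thick, open along both long sides, 0.3 kg. Black fin in the middle of its top, 80 mm long along the hood, 14 thick, 32 tall. This point: 60 mm above the walls' feet, 16 below the fin's top. x along the length, z up. At the start it stands over the tray's bay
- bay (a point): centre of the floor of the plate bay of the fixed steel drying tray, 4 mm above the bench. Flat floor 278 mm long (x), 116 wide (y), inside lips 5 mm thick, 6 tall; the hood stands on the floor inside the lips with 8 mm to spare all round. Four thin black lines cross the floor at x = -20, 22, 64, 106 mm (first to fourth). z up
- bar (a point): middle of the top of the starter bar, fixed across the bay 94 mm to -x of its centre: 8 mm wide, 70 mm long across the bay, 13.6 mm tall above the floor. Axes as the bay's
- compartment (a point): centre of the floor of the tray's scraper compartment, 90 mm to +y of the bay's centre, same axes and floor height. Inside 150 mm (x) x 54 mm, walls 6 mm tall; two side blocks 6 mm tall narrow it to 28 mm from x = -75 to +5 (for the handle); the wide +x end is for the blade. The scraper fits with its handle's centre 20 mm to -x of this point
- scraper_grip (a point): centre of the handle of a loose flat scraper, 130 mm long: wooden handle 90 x 18 x 22 mm tall, flat underneath; steel blade 40 mm wide, 4 thick, level with the underside, 40 mm of it beyond the handle. Point 11 mm above the underside; x towards the blade, z up; about 90 g. At the start it lies in the bay under the hood
- scraper_tip (a point): middle of the blade's end edge, 85 mm from scraper_grip along x, 2 mm above the underside
- plate_a_c (a point): centre of a loose dark grey test plate, a plain flat slab 90 mm (x) x 50 mm (y) x 8 mm (z), about 60 g, at the start lying flat on the bench; the plates are alike. It may be absent
- plate_b_c (a point): centre of a loose dark grey test plate, a plain flat slab 90 mm (x) x 50 mm (y) x 8 mm (z), about 60 g, at the start lying flat on the bench; the plates are alike. It may be absent
- plate_c_c (a point): centre of a loose dark grey test plate, a plain flat slab 90 mm (x) x 50 mm (y) x 8 mm (z), about 60 g, at the start lying flat on the bench; the plates are alike. It may be absent
- plate_d_c (a point): centre of a loose dark grey test plate, a plain flat slab 90 mm (x) x 50 mm (y) x 8 mm (z), about 60 g, at the start lying flat on the bench; the plates are alike. It may be absent
- seat0 (a point): point of the tray where the centre of the plate belongs whose low edge is at the first line, leaning on the starter bar; axes as that plate's: x down the slope (0.192 rad, 11 degrees, down towards the bay's +x), y across the bay, z its upward normal; either end or face of a plate will do. 12.5 mm above the floor, 43 mm to -x of the line
- seat1 (a point): point of the tray where the centre of the plate belongs whose low edge is at the second line, leaning on the plate at the first line; axes as that plate's: x down the slope (0.192 rad, 11 degrees, down towards the bay's +x), y across the bay, z its upward normal; either end or face of a plate will do. 12.5 mm above the floor, 43 mm to -x of the line
- seat2 (a point): point of the tray where the centre of the plate belongs whose low edge is at the third line, leaning on the plate at the second line; axes as that plate's: x down the slope (0.192 rad, 11 degrees, down towards the bay's +x), y across the bay, z its upward normal; either end or face of a plate will do. 12.5 mm above the floor, 43 mm to -x of the line
- seat3 (a point): point of the tray where the centre of the plate belongs whose low edge is at the fourth line, leaning on the plate at the third line; axes as that plate's: x down the slope (0.192 rad, 11 degrees, down towards the bay's +x), y across the bay, z its upward normal; either end or face of a plate will do. 12.5 mm above the floor, 43 mm to -x of the line
- reagent: brown reagent bottle with red cap, 150 mm tall, 72 wide, a bystander; origin at its foot, z up
- jar: white jar 90 mm tall, 70 wide, a bystander; origin at its foot, z up
- tip_box: closed green plastic box 120 x 80 x 60 mm, a bystander; origin under its centre, z up
Things that resemble listed ones, but are neither listed nor needed, are in the scene too. Of the things shaped like the part that bears scraper_grip, the wooden one is meant.

How it is judged:
On the way, in this order (a step that is already met when the one before it is completed fails the run):
1. the hood stands upright on the bench, clear of the tray (horizontal distance between hood_grip and bay above 0.14 m and height (world z) of hood_grip below 0.063 m and angle between hood_grip's own z axis and vertical below 0.06 rad), for 0.3 s.
2. the scraper lies flat in its compartment, blade at the wide end, and all the plates lie shingled from the starter bar on, while the hood is still off (((x of plate_a_c in the frame of seat0 between -0.01 and 0.01 m and y of plate_a_c in the frame of seat0 between -0.009 and 0.009 m and z of plate_a_c in the frame of seat0 between -0.005 and 0.005 m and angle between the z axis of plate_a_c and the z axis of seat0, either way round below 0.09 rad and angle between the x axis of plate_a_c and the x axis of seat0, either way round below 0.14 rad) or ((x of plate_a_c in the frame of seat1 between -0.01 and 0.01 m and y of plate_a_c in the frame of seat1 between -0.009 and 0.009 m and z of plate_a_c in the frame of seat1 between -0.005 and 0.005 m and angle between the z axis of plate_a_c and the z axis of seat1, either way round below 0.09 rad and angle between the x axis of plate_a_c and the x axis of seat1, either way round below 0.14 rad) and distance between any of plate_b_c, plate_c_c, plate_d_c and seat0 below 0.015 m) or ((x of plate_a_c in the frame of seat2 between -0.01 and 0.01 m and y of plate_a_c in the frame of seat2 between -0.009 and 0.009 m and z of plate_a_c in the frame of seat2 between -0.005 and 0.005 m and angle between the z axis of plate_a_c and the z axis of seat2, either way round below 0.09 rad and angle between the x axis of plate_a_c and the x axis of seat2, either way round below 0.14 rad) and distance between any of plate_b_c, plate_c_c, plate_d_c and seat1 below 0.015 m) or ((x of plate_a_c in the frame of seat3 between -0.01 and 0.01 m and y of plate_a_c in the frame of seat3 between -0.009 and 0.009 m and z of plate_a_c in the frame of seat3 between -0.005 and 0.005 m and angle between the z axis of plate_a_c and the z axis of seat3, either way round below 0.09 rad and angle between the x axis of plate_a_c and the x axis of seat3, either way round below 0.14 rad) and distance between any of plate_b_c, plate_c_c, plate_d_c and seat2 below 0.015 m)) and ((x of plate_b_c in the frame of seat0 between -0.01 and 0.01 m and y of plate_b_c in the frame of seat0 between -0.009 and 0.009 m and z of plate_b_c in the frame of seat0 between -0.005 and 0.005 m and angle between the z axis of plate_b_c and the z axis of seat0, either way round below 0.09 rad and angle between the x axis of plate_b_c and the x axis of seat0, either way round below 0.14 rad) or ((x of plate_b_c in the frame of seat1 between -0.01 and 0.01 m and y of plate_b_c in the frame of seat1 between -0.009 and 0.009 m and z of plate_b_c in the frame of seat1 between -0.005 and 0.005 m and angle between the z axis of plate_b_c and the z axis of seat1, either way round below 0.09 rad and angle between the x axis of plate_b_c and the x axis of seat1, either way round below 0.14 rad) and distance between any of plate_a_c, plate_c_c, plate_d_c and seat0 below 0.015 m) or ((x of plate_b_c in the frame of seat2 between -0.01 and 0.01 m and y of plate_b_c in the frame of seat2 between -0.009 and 0.009 m and z of plate_b_c in the frame of seat2 between -0.005 and 0.005 m and angle between the z axis of plate_b_c and the z axis of seat2, either way round below 0.09 rad and angle between the x axis of plate_b_c and the x axis of seat2, either way round below 0.14 rad) and distance between any of plate_a_c, plate_c_c, plate_d_c and seat1 below 0.015 m) or ((x of plate_b_c in the frame of seat3 between -0.01 and 0.01 m and y of plate_b_c in the frame of seat3 between -0.009 and 0.009 m and z of plate_b_c in the frame of seat3 between -0.005 and 0.005 m and angle between the z axis of plate_b_c and the z axis of seat3, either way round below 0.09 rad and angle between the x axis of plate_b_c and the x axis of seat3, either way round below 0.14 rad) and distance between any of plate_a_c, plate_c_c, plate_d_c and seat2 below 0.015 m)) and ((x of plate_c_c in the frame of seat0 between -0.01 and 0.01 m and y of plate_c_c in the frame of seat0 between -0.009 and 0.009 m and z of plate_c_c in the frame of seat0 between -0.005 and 0.005 m and angle between the z axis of plate_c_c and the z axis of seat0, either way round below 0.09 rad and angle between the x axis of plate_c_c and the x axis of seat0, either way round below 0.14 rad) or ((x of plate_c_c in the frame of seat1 between -0.01 and 0.01 m and y of plate_c_c in the frame of seat1 between -0.009 and 0.009 m and z of plate_c_c in the frame of seat1 between -0.005 and 0.005 m and angle between the z axis of plate_c_c and the z axis of seat1, either way round below 0.09 rad and angle between the x axis of plate_c_c and the x axis of seat1, either way round below 0.14 rad) and distance between any of plate_a_c, plate_b_c, plate_d_c and seat0 below 0.015 m) or ((x of plate_c_c in the frame of seat2 between -0.01 and 0.01 m and y of plate_c_c in the frame of seat2 between -0.009 and 0.009 m and z of plate_c_c in the frame of seat2 between -0.005 and 0.005 m and angle between the z axis of plate_c_c and the z axis of seat2, either way round below 0.09 rad and angle between the x axis of plate_c_c and the x axis of seat2, either way round below 0.14 rad) and distance between any of plate_a_c, plate_b_c, plate_d_c and seat1 below 0.015 m) or ((x of plate_c_c in the frame of seat3 between -0.01 and 0.01 m and y of plate_c_c in the frame of seat3 between -0.009 and 0.009 m and z of plate_c_c in the frame of seat3 between -0.005 and 0.005 m and angle between the z axis of plate_c_c and the z axis of seat3, either way round below 0.09 rad and angle between the x axis of plate_c_c and the x axis of seat3, either way round below 0.14 rad) and distance between any of plate_a_c, plate_b_c, plate_d_c and seat2 below 0.015 m)) and ((x of plate_d_c in the frame of seat0 between -0.01 and 0.01 m and y of plate_d_c in the frame of seat0 between -0.009 and 0.009 m and z of plate_d_c in the frame of seat0 between -0.005 and 0.005 m and angle between the z axis of plate_d_c and the z axis of seat0, either way round below 0.09 rad and angle between the x axis of plate_d_c and the x axis of seat0, either way round below 0.14 rad) or ((x of plate_d_c in the frame of seat1 between -0.01 and 0.01 m and y of plate_d_c in the frame of seat1 between -0.009 and 0.009 m and z of plate_d_c in the frame of seat1 between -0.005 and 0.005 m and angle between the z axis of plate_d_c and the z axis of seat1, either way round below 0.09 rad and angle between the x axis of plate_d_c and the x axis of seat1, either way round below 0.14 rad) and distance between any of plate_a_c, plate_b_c, plate_c_c and seat0 below 0.015 m) or ((x of plate_d_c in the frame of seat2 between -0.01 and 0.01 m and y of plate_d_c in the frame of seat2 between -0.009 and 0.009 m and z of plate_d_c in the frame of seat2 between -0.005 and 0.005 m and angle between the z axis of plate_d_c and the z axis of seat2, either way round below 0.09 rad and angle between the x axis of plate_d_c and the x axis of seat2, either way round below 0.14 rad) and distance between any of plate_a_c, plate_b_c, plate_c_c and seat1 below 0.015 m) or ((x of plate_d_c in the frame of seat3 between -0.01 and 0.01 m and y of plate_d_c in the frame of seat3 between -0.009 and 0.009 m and z of plate_d_c in the frame of seat3 between -0.005 and 0.005 m and angle between the z axis of plate_d_c and the z axis of seat3, either way round below 0.09 rad and angle between the x axis of plate_d_c and the x axis of seat3, either way round below 0.14 rad) and distance between any of plate_a_c, plate_b_c, plate_c_c and seat2 below 0.015 m)) and distance between plate_a_c and plate_b_c above 0.025 m and distance between each of plate_a_c, plate_b_c and plate_c_c above 0.025 m and distance between each of plate_a_c, plate_b_c, plate_c_c and plate_d_c above 0.025 m and x of scraper_grip in the frame of compartment between -0.035 and -0.005 m and y of scraper_grip in the frame of compartment between -0.012 and 0.012 m and z of scraper_grip in the frame of compartment between 0.006 and 0.016 m and x of scraper_tip in the frame of compartment above 0.04 m and angle between scraper_grip's own z axis and vertical below 0.08 rad and horizontal distance between hood_grip and bay above 0.14 m), for 0.3 s.
At the end, for the whole second after the job is handed in: Plates fill the seats from the first on, one each, no gap (10 mm along, 9 across, 5 high, slope 0.09, heading 0.14 rad); scraper flat in its compartment, blade at the wide end (15 mm along, 12 across); hood level on the bay floor over them (14 mm, 0.12 rad); all at rest (((x of plate_a_c in the frame of seat0 between -0.01 and 0.01 m and y of plate_a_c in the frame of seat0 between -0.009 and 0.009 m and z of plate_a_c in the frame of seat0 between -0.005 and 0.005 m and angle between the z axis of plate_a_c and the z axis of seat0, either way round below 0.09 rad and angle between the x axis of plate_a_c and the x axis of seat0, either way round below 0.14 rad) or ((x of plate_a_c in the frame of seat1 between -0.01 and 0.01 m and y of plate_a_c in the frame of seat1 between -0.009 and 0.009 m and z of plate_a_c in the frame of seat1 between -0.005 and 0.005 m and angle between the z axis of plate_a_c and the z axis of seat1, either way round below 0.09 rad and angle between the x axis of plate_a_c and the x axis of seat1, either way round below 0.14 rad) and distance between any of plate_b_c, plate_c_c, plate_d_c and seat0 below 0.015 m) or ((x of plate_a_c in the frame of seat2 between -0.01 and 0.01 m and y of plate_a_c in the frame of seat2 between -0.009 and 0.009 m and z of plate_a_c in the frame of seat2 between -0.005 and 0.005 m and angle between the z axis of plate_a_c and the z axis of seat2, either way round below 0.09 rad and angle between the x axis of plate_a_c and the x axis of seat2, either way round below 0.14 rad) and distance between any of plate_b_c, plate_c_c, plate_d_c and seat1 below 0.015 m) or ((x of plate_a_c in the frame of seat3 between -0.01 and 0.01 m and y of plate_a_c in the frame of seat3 between -0.009 and 0.009 m and z of plate_a_c in the frame of seat3 between -0.005 and 0.005 m and angle between the z axis of plate_a_c and the z axis of seat3, either way round below 0.09 rad and angle between the x axis of plate_a_c and the x axis of seat3, either way round below 0.14 rad) and distance between any of plate_b_c, plate_c_c, plate_d_c and seat2 below 0.015 m)) and ((x of plate_b_c in the frame of seat0 between -0.01 and 0.01 m and y of plate_b_c in the frame of seat0 between -0.009 and 0.009 m and z of plate_b_c in the frame of seat0 between -0.005 and 0.005 m and angle between the z axis of plate_b_c and the z axis of seat0, either way round below 0.09 rad and angle between the x axis of plate_b_c and the x axis of seat0, either way round below 0.14 rad) or ((x of plate_b_c in the frame of seat1 between -0.01 and 0.01 m and y of plate_b_c in the frame of seat1 between -0.009 and 0.009 m and z of plate_b_c in the frame of seat1 between -0.005 and 0.005 m and angle between the z axis of plate_b_c and the z axis of seat1, either way round below 0.09 rad and angle between the x axis of plate_b_c and the x axis of seat1, either way round below 0.14 rad) and distance between any of plate_a_c, plate_c_c, plate_d_c and seat0 below 0.015 m) or ((x of plate_b_c in the frame of seat2 between -0.01 and 0.01 m and y of plate_b_c in the frame of seat2 between -0.009 and 0.009 m and z of plate_b_c in the frame of seat2 between -0.005 and 0.005 m and angle between the z axis of plate_b_c and the z axis of seat2, either way round below 0.09 rad and angle between the x axis of plate_b_c and the x axis of seat2, either way round below 0.14 rad) and distance between any of plate_a_c, plate_c_c, plate_d_c and seat1 below 0.015 m) or ((x of plate_b_c in the frame of seat3 between -0.01 and 0.01 m and y of plate_b_c in the frame of seat3 between -0.009 and 0.009 m and z of plate_b_c in the frame of seat3 between -0.005 and 0.005 m and angle between the z axis of plate_b_c and the z axis of seat3, either way round below 0.09 rad and angle between the x axis of plate_b_c and the x axis of seat3, either way round below 0.14 rad) and distance between any of plate_a_c, plate_c_c, plate_d_c and seat2 below 0.015 m)) and ((x of plate_c_c in the frame of seat0 between -0.01 and 0.01 m and y of plate_c_c in the frame of seat0 between -0.009 and 0.009 m and z of plate_c_c in the frame of seat0 between -0.005 and 0.005 m and angle between the z axis of plate_c_c and the z axis of seat0, either way round below 0.09 rad and angle between the x axis of plate_c_c and the x axis of seat0, either way round below 0.14 rad) or ((x of plate_c_c in the frame of seat1 between -0.01 and 0.01 m and y of plate_c_c in the frame of seat1 between -0.009 and 0.009 m and z of plate_c_c in the frame of seat1 between -0.005 and 0.005 m and angle between the z axis of plate_c_c and the z axis of seat1, either way round below 0.09 rad and angle between the x axis of plate_c_c and the x axis of seat1, either way round below 0.14 rad) and distance between any of plate_a_c, plate_b_c, plate_d_c and seat0 below 0.015 m) or ((x of plate_c_c in the frame of seat2 between -0.01 and 0.01 m and y of plate_c_c in the frame of seat2 between -0.009 and 0.009 m and z of plate_c_c in the frame of seat2 between -0.005 and 0.005 m and angle between the z axis of plate_c_c and the z axis of seat2, either way round below 0.09 rad and angle between the x axis of plate_c_c and the x axis of seat2, either way round below 0.14 rad) and distance between any of plate_a_c, plate_b_c, plate_d_c and seat1 below 0.015 m) or ((x of plate_c_c in the frame of seat3 between -0.01 and 0.01 m and y of plate_c_c in the frame of seat3 between -0.009 and 0.009 m and z of plate_c_c in the frame of seat3 between -0.005 and 0.005 m and angle between the z axis of plate_c_c and the z axis of seat3, either way round below 0.09 rad and angle between the x axis of plate_c_c and the x axis of seat3, either way round below 0.14 rad) and distance between any of plate_a_c, plate_b_c, plate_d_c and seat2 below 0.015 m)) and ((x of plate_d_c in the frame of seat0 between -0.01 and 0.01 m and y of plate_d_c in the frame of seat0 between -0.009 and 0.009 m and z of plate_d_c in the frame of seat0 between -0.005 and 0.005 m and angle between the z axis of plate_d_c and the z axis of seat0, either way round below 0.09 rad and angle between the x axis of plate_d_c and the x axis of seat0, either way round below 0.14 rad) or ((x of plate_d_c in the frame of seat1 between -0.01 and 0.01 m and y of plate_d_c in the frame of seat1 between -0.009 and 0.009 m and z of plate_d_c in the frame of seat1 between -0.005 and 0.005 m and angle between the z axis of plate_d_c and the z axis of seat1, either way round below 0.09 rad and angle between the x axis of plate_d_c and the x axis of seat1, either way round below 0.14 rad) and distance between any of plate_a_c, plate_b_c, plate_c_c and seat0 below 0.015 m) or ((x of plate_d_c in the frame of seat2 between -0.01 and 0.01 m and y of plate_d_c in the frame of seat2 between -0.009 and 0.009 m and z of plate_d_c in the frame of seat2 between -0.005 and 0.005 m and angle between the z axis of plate_d_c and the z axis of seat2, either way round below 0.09 rad and angle between the x axis of plate_d_c and the x axis of seat2, either way round below 0.14 rad) and distance between any of plate_a_c, plate_b_c, plate_c_c and seat1 below 0.015 m) or ((x of plate_d_c in the frame of seat3 between -0.01 and 0.01 m and y of plate_d_c in the frame of seat3 between -0.009 and 0.009 m and z of plate_d_c in the frame of seat3 between -0.005 and 0.005 m and angle between the z axis of plate_d_c and the z axis of seat3, either way round below 0.09 rad and angle between the x axis of plate_d_c and the x axis of seat3, either way round below 0.14 rad) and distance between any of plate_a_c, plate_b_c, plate_c_c and seat2 below 0.015 m)) and distance between plate_a_c and plate_b_c above 0.025 m and distance between each of plate_a_c, plate_b_c and plate_c_c above 0.025 m and distance between each of plate_a_c, plate_b_c, plate_c_c and plate_d_c above 0.025 m and x of scraper_grip in the frame of compartment between -0.035 and -0.005 m and y of scraper_grip in the frame of compartment between -0.012 and 0.012 m and z of scraper_grip in the frame of compartment between 0.006 and 0.016 m and x of scraper_tip in the frame of compartment above 0.04 m and angle between scraper_grip's own z axis and vertical below 0.08 rad and x of hood_grip in the frame of bay between -0.014 and 0.014 m and y of hood_grip in the frame of bay between -0.014 and 0.014 m and z of hood_grip in the frame of bay between 0.055 and 0.065 m and angle between the x axis of hood_grip and the x axis of bay, either way round below 0.12 rad and angle between hood_grip's own z axis and vertical below 0.05 rad and linear speed of each of hood, scraper, plate_a, plate_b, plate_c, plate_d below 0.03 m/s); the robot touches nothing.
It fails at once if a bystander is pushed more than 40 mm or knocked over (distance of any of reagent, jar, tip_box from where it was at the start of the episode above 0.04 m or angle between any of reagent, jar, tip_box's own z axis and vertical above 0.5 rad).
Of plate_a, plate_b, plate_c, plate_d only 2 to 4 are there at a start; the rules pass over those that are not, and their reading is None.
At some moment in a run one of scraper, plate_a, plate_b, plate_c, plate_d may be knocked a few centimetres aside while the robot is not near it.
Once in a run the grip may slacken for a moment while it holds something.
It also fails if it takes over 210 s, if anything falls off the work surface, if the arm or the gripper's body presses on something with over 40 N, if the wrist force passes 120 N, or if a joint passes its speed limit or range.

## Robot

A 6-joint arm with a two-finger parallel gripper is mounted at the origin on the work surface. World frame = base frame: x ahead of the robot, y to its left, z up, the work surface at z = 0. Lengths are in m, angles in rad, forces in N, time in s.
With the tool pointing down it reaches from about 0.425 to 0.95 m from the base axis. Payload 3.5 kg.
Tool frame: the origin (TCP) lies between the finger pads; the fingertips stand 14 mm ahead of it and the grasp point (between the pads) lies 5 mm behind it (ctrl.tip_extent is the distance from the TCP to the fingertips, in m); x points along the fingers, z is the direction in which the jaws open and shut, and the axes are right-handed (so a half turn about x gives the same grasp; the last joint's range is limited). The gripper opens to 85 mm and grips with 20 to 120 N. Pads are 22 mm wide; open, the fingers measure 114 mm over their backs; the gripper's body (76 mm by 85 mm) begins 54 mm behind the grasp point. The pads swing forward as they close: fully open they stand 13 mm farther back than shut.
Start: joints at [-1.449, 0.286, 1.577, -0, 1.279, -0.15], TCP at [0.181, -0.65, 0.245] pointing down, gripper open.
Joint ranges: [-2.77, 2.77], [-0.9, 2.22], [0.21, 2.48], [-1.53, 4.67], [0.24, 2.81], [-2.84, 2.84]. Speed limits (rad/s): [2.79, 2.79, 3.14, 3.14, 3.14, 3.14].

## Interface

Orientations are given as a unit quaternion [x, y, z, w].
In Python, from plant import ctrl gives the robot as it stands.
- The arm moves only by the tool move_arm, never from a script. Its argument "commands" is one flat list of numbers, 4 for each row, row after row: the shift along the tool's x, y, z in units of 25 mm (1.0 is 25 mm), then the turn about the tool's x in units of 5 degrees (1.0 is 5 degrees). A call has 1 to 20 rows; each row shifts and turns the commanded pose from where the row before left it, along the tool's axes as they then stand; what a row does not reach is not made up. A row lasts 1/8 s, in which the tool goes at most 62.5 mm and 10.7 degrees, less where a joint would pass 70% of its speed; a pose out of reach is approached as far as the arm can. A call is refused whole if a number of a shift passes 1 or a number of a turn 1, either way. A call with a gripper value outside its range is refused whole. "jaw" is the finger opening in mm, from 0 to 85.4, set as the call begins (left out, the last holds). The fingers move at their own pace and stop on an object; "force" is the grip in N (left out, the last holds). Time passes only in rows, so rows that do not move let the fingers close. It gives the time, the measured TCP pose, the force and the opening at its end, in the units of the state.
- ctrl.get_state(): the state, without advancing time (a new reading comes with each control period).
- ctrl.read_camera(name): name is "scene" or "top" or "wrist"; returns the picture (384x512x3 uint8, red, green, blue); there is no depth.
- ctrl.get_calibration(name): a dict with "camera_matrix" (3x3 intrinsics, pixels), "camera_from_world" (4x4, takes a point from world to camera coordinates); the wrist camera has in their place "mount" (4x4, takes a point from camera to tool coordinates, whose origin is the TCP and whose axes are the tool frame's). Camera axes: x right, y down, z forward; pixel columns grow to the right and rows downward; lengths in m; the calibration is good to about 2 mm. A picture is of the moment at which its call begins: read the wrist's pose just before it. get_calibration takes no time and is no camera call.
- ctrl.sign_off(): hands the job in, once; it reports no verdict.
The state is a dict: "time": time; "qpos": joint angles; "dq": joint speeds; "joint_efforts": joint torques, N m; "eef_pos": TCP position; "tcp_rot": TCP orientation; "contact_force": force on the tool from outside, world axes, zero at the start; "wrist_torque": the same for the moment, N m; "opening": opening from 0.0 (shut) to 1.0 (fully open).
Only numpy, scipy, OpenCV 4.12 (cv2) and the standard library are available. Lean on these libraries where they do the work, as an engineer would, in place of code of your own. Each camera call takes 0.05 s, during which the arm holds its last target.

## Working session

There is one attempt and no reset: what is moved stays moved. The work goes in short steps, Python scripts to look and compute and a tool call to move; the robot and the scene stay as the last step left them, time stands still between calls to the robot, and variables do not carry over. Pictures are saved under pics/ and viewed, and the job is handed in when it is done.

Besides the shell and the picture viewer there is one more tool, called as name(argument=value, ...), one argument or row to a line, values as JSON. move_arm: Moves the arm, as the interface text tells. Its arguments: {"type":"object","properties":{"commands":{"type":"array"},"jaw":{"type":"number"},"force":{"type":"number"}},"required":["commands"]}

```bash
ls; mkdir -p pics
python3 - <<'E'
from plant import ctrl
import cv2,numpy as np
s=ctrl.get_state();print(s)
for n in ["scene","top","wrist"]:
    cv2.imwrite(f"pics/a_{n}.png",ctrl.read_camera(n)[:,:,::-1])
    c=ctrl.get_calibration(n)
    print(n,{k:np.round(v,4).tolist() for k,v in c.items()})
print(ctrl.tip_extent)
E
```

```text
pics
{'time': 0.0, 'qpos': array([-1.44896912e+00,  2.87187879e-01,  1.57819167e+00, -3.22317078e-05,
        1.27862801e+00, -1.49981319e-01]), 'dq': array([ 0.00036756, -0.00017746,  0.00161669,  0.0003126 ,  0.00176718,
       -0.00190812]), 'joint_efforts': array([-7.40454325e-04, -4.05986452e+01, -2.92626715e+01, -1.79539520e-04,
        5.82563662e-03,  3.23519068e-06]), 'eef_pos': array([ 0.18117511, -0.64956883,  0.2439244 ]), 'tcp_rot': array([ 0.42824809,  0.56373733, -0.42703897,  0.56253135]), 'contact_force': array([-0.68605666,  0.04012338, -0.11636282]), 'wrist_torque': array([0.01069899, 0.02469645, 0.02553368]), 'opening': 0.9985298381354408}
scene {'camera_matrix': [[485.4969, 0.0, 256.4805], [0.0, 485.4969, 187.9101], [0.0, 0.0, 1.0]], 'camera_from_world': [[-0.2099, 0.9777, -0.0023, 0.1007], [0.5522, 0.1166, -0.8255, -0.2649], [-0.8068, -0.1746, -0.5644, 1.7342], [0.0, 0.0, 0.0, 1.0]]}
top {'camera_matrix': [[470.8363, 0.0, 258.4466], [0.0, 470.8363, 200.8499], [0.0, 0.0, 1.0]], 'camera_from_world': [[0.0115, -0.9997, 0.0199, -0.0092], [-0.9812, -0.0151, -0.1925, 0.5434], [0.1927, -0.0173, -0.9811, 1.2409], [0.0, 0.0, 0.0, 1.0]]}
wrist {'camera_matrix': [[283.8103, 0.0, 253.4424], [0.0, 283.8103, 192.2813], [0.0, 0.0, 1.0]], 'mount': [[-0.0003, -0.2982, 0.9545, -0.1282], [-0.001, -0.9545, -0.2982, 0.0755], [1.0, -0.0011, -0.0, -0.0004], [0.0, 0.0, 0.0, 1.0]]}
0.014
```

View pics/a_scene.png

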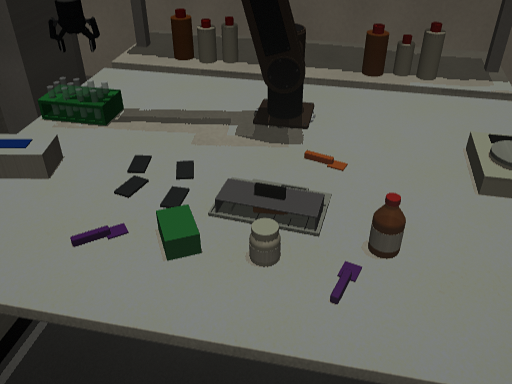

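View pics/a_top.png

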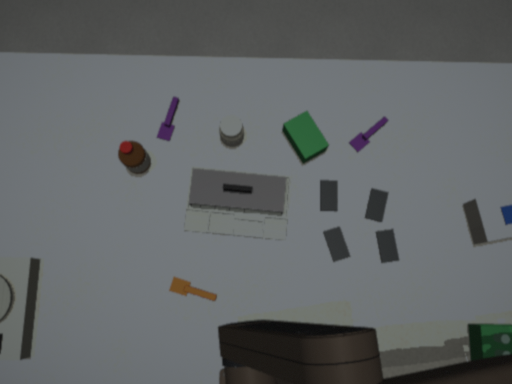

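View pics/a_wrist.png

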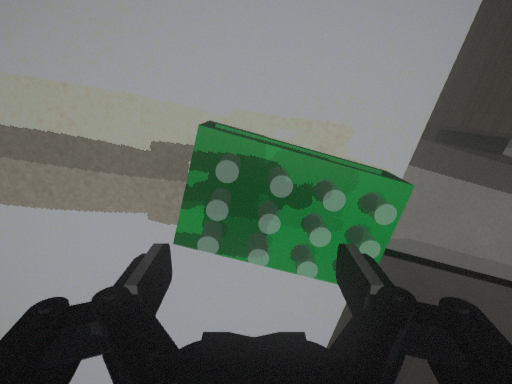

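Four plates are to the right of the tray, at top pixels (328,195), (377,205), (336,244) and (387,246). The hood is at (238,190), with its compartment side towards the robot. Purple and orange decoy scrapers lie on the bench. Next I'll measure.

```bash
cat > h.py <<'E'
from plant import ctrl
import cv2,numpy as np
from scipy.spatial.transform import Rotation as R
def cam(n,st=None):
    c=ctrl.get_calibration(n);K=c["camera_matrix"]
    if n=="wrist":
        T=np.eye(4);T[:3,:3]=R.from_quat(st["tcp_rot"]).as_matrix();T[:3,3]=st["eef_pos"]
        return K,np.linalg.inv(T@c["mount"])
    return K,c["camera_from_world"]
def p2w(px,z,K,M):
    px=np.atleast_2d(np.array(px,float));d=np.c_[px,np.ones(len(px))]@np.linalg.inv(K).T
    Rm,t=M[:3,:3],M[:3,3];o=-Rm.T@t;w=d@Rm
    return o+w*((z-o[2])/w[:,2])[:,None]
def w2p(P,K,M):
    P=np.atleast_2d(np.array(P,float));q=(P@M[:3,:3].T+M[:3,3])@K.T
    return q[:,:2]/q[:,2:]
def shot(n,name,scale=1):
    st=ctrl.get_state();im=ctrl.read_camera(n)[:,:,::-1].copy()
    cv2.imwrite(f"pics/{name}.png",im);return im,*cam(n,st),st
def yaw(st):
    # direction of jaw axis (tool z) in world, and tool y
    m=R.from_quat(st["tcp_rot"]).as_matrix();return m
def to(target,ang=None,st=None):
    """rows needed: shift in tool units of 25mm to target after turning. ang=desired world angle of jaw axis(rad), turn first"""
    st=st or ctrl.get_state();m=R.from_quat(st["tcp_rot"]).as_matrix()
    turn=0
    if ang is not None:
        cur=np.arctan2(m[1,2],m[0,2]);d=(ang-cur+np.pi/2)%np.pi-np.pi/2
        turn=-d if m[2,0]<0 else d   # tool x down: + turn about x = negative world yaw
    m2=m@R.from_rotvec([turn,0,0]).as_matrix()
    dw=np.array(target)-st["eef_pos"]
    print("pos",st["eef_pos"].round(4),"jawang",np.degrees(np.arctan2(m[1,2],m[0,2])).round(2),"op",round(st["opening"]*85.4,1),"t",st["time"],"F",st["contact_force"].round(1))
    print("turn units",round(np.degrees(turn)/5,2),"q6",st["qpos"][5].round(2),"shift(before turn)",(m.T@dw/.025).round(2),"shift(after turn)",(m2.T@dw/.025).round(2))
E
python3 - <<'E'
from h import *
im=cv2.imread("pics/a_top.png");K,M=cam("top")
big=cv2.resize(im[90:310,110:420],None,fx=2.5,fy=2.5,interpolation=cv2.INTER_CUBIC)
big=cv2.convertScaleAbs(big,alpha=1.5);cv2.imwrite("pics/a_topbig.png",big)
g=cv2.cvtColor(im,cv2.COLOR_BGR2GRAY);hsv=cv2.cvtColor(im,cv2.COLOR_BGR2HSV)
mask=((g<80)).astype(np.uint8)
n,l,s,c=cv2.connectedComponentsWithStats(mask)
for i in range(1,n):
    if 200<s[i,4]<2500 and s[i,1]>60:
        pts=np.argwhere(l==i)[:,::-1]
        for z in (.008,):
            w=p2w(pts,z,K,M)[:,:2]
            r=cv2.minAreaRect((w*1000).astype(np.float32))
            print(c[i].round(),s[i,4],np.array(r[0]).round(),np.array(r[1]).round(),round(r[2],1), "mean",(w.mean(0)*1000).round())
E
```

```text
[168. 121.] 419 [796. 259.] [ 39. 134.] 73.8 mean [786. 264.]
[304. 138.] 1317 [ 742. -135.] [134.  94.] 31.0 mean [ 743. -135.]
[367. 135.] 397 [ 762. -328.] [ 38. 137.] 40.9 mean [ 754. -318.]
[232. 139.] 264 [736.  76.] [51. 69.] 9.2 mean [734.  76.]
[134. 157.] 820 [676. 357.] [115.  74.] 40.3 mean [675. 357.]
[223. 183.] 1196 [590.  83.] [209.  86.] 86.0 mean [602.  98.]
[328. 195.] 523 [ 572. -203.] [49. 88.] 89.2 mean [ 572. -202.]
[376. 205.] 547 [ 546. -339.] [51. 90.] 75.9 mean [ 546. -339.]
[475. 223.] 631 [ 501. -618.] [128.  42.] 11.6 mean [ 499. -618.]
[234. 208.] 410 [533.  62.] [265.  20.] 85.1 mean [531.  68.]
[336. 244.] 559 [ 433. -222.] [89. 50.] 18.7 mean [ 433. -222.]
[387. 246.] 570 [ 430. -364.] [88. 51.] 8.9 mean [ 430. -364.]
[ 30. 309.] 1039 [249. 610.] [ 28. 266.] 90.0 mean [247. 611.]
```

View pics/a_topbig.png

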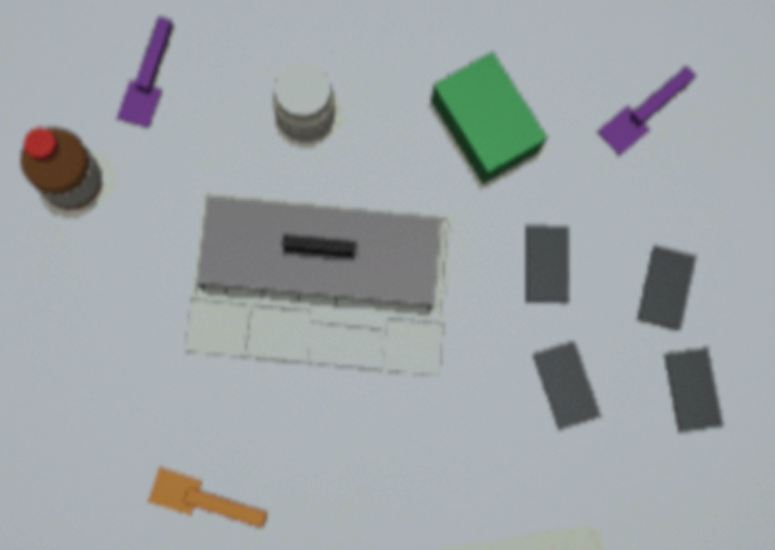

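Run:
```python
from h import *
K,M=cam("top")
f=lambda b:np.array(b,float)/2.5+[110,90]-.3
print("roof z48",(p2w(f([(207,196),(447,218),(434,305),(197,287)]),.048,K,M)[:,:2]*1000).round())
print("fin z80",(p2w(f([(283,234),(357,242),(355,258),(283,250)]),.080,K,M)[:,:2]*1000).round())
print("fin box z80",(p2w(f([(283,243)]),.08,K,M)*1000).round(),)
print("tray bottom edge z10",(p2w(f([(185,353),(440,374),(448,218),(384,320),(250,308),(309,320)]),.010,K,M)[:,:2]*1000).round())
print("bottle foot",(p2w(f([(75,185)]),.0,K,M)*1000).round(),"orange",(p2w(f([(160,490),(265,518)]),.0,K,M)*1000).round())
print("jar",(p2w(f([(303,82)]),.09,K,M)*1000).round())
to([0.588,0.07,.2],0.)
```

```text
roof z48 [[635. 183.]
 [614. -85.]
 [515. -71.]
 [531. 190.]]
fin z80 [[585.  95.]
 [577.  15.]
 [560.  17.]
 [567.  95.]]
fin box z80 [[575.  95.  80.]]
tray bottom edge z10 [[463. 205.]
 [443. -80.]
 [623. -89.]
 [504. -17.]
 [515. 134.]
 [502.  68.]]
bottle foot [[658. 342.   0.]] orange [[312. 228.   0.]
 [283. 111.   0.]]
jar [[755.  77.  90.]]
pos [ 0.1812 -0.6497  0.2442] jawang -74.43 op 85.0 t 0.15 F [ 0.3 -0.5  0. ]
turn units -14.89 q6 -0.15 shift(before turn) [  1.82  23.4  -23.36] shift(after turn) [ 1.82 28.79 16.27]
```

move_arm(
  commands=[0, 1, -1, 0, 0, 1, -1, 0, 0, 1, -1, 0, 0, 1, -1, 0, 0, 1, -1, 0, 0, 1, -1, 0, 0, 1, -1, 0, 0, 1, -1, 0, 0, 1, -1, 0, 0, 1, -1, 0, 0, 1, -1, 0, 0, 1, -1, 0, 0, 1, -1, 0, 0, 1, -1, 0, 0, 1, -1, 0, 0, 1, -1, 0, 0, 1, -1, 0, 0, 1, -1, 0],
  jaw=60,
  force=60,
)

```text
time: 2.4
eef_pos: [0.4942, -0.0947, 0.2451]
tcp_rot: [0.428, 0.563, -0.428, 0.563]
contact_force: [0.4, -0.2, 1.4]
opening: 0.703
```

move_arm(
  commands=[0, 1, -1, 0, 0, 1, -1, 0, 0, 0.8, -0.8, 0, 0, 0, 0, -1, 0, 0, 0, -1, 0, 0, 0, -1, 0, 0, 0, -1, 0, 0, 0, -1, 0, 0, 0, -1, 0, 0, 0, -1, 0, 0, 0, -1, 0, 0, 0, -1, 0, 0, 0, -1, 0, 0, 0, -1, 0, 0, 0, -1, 0, 0, 0, -1, 0, 0, 0, -1],
)

```text
time: 4.53
eef_pos: [0.5423, -0.0096, 0.2449]
tcp_rot: [0.026, 0.707, -0.026, 0.706]
contact_force: [-0.3, -0.2, 0.6]
opening: 0.698
```

Run:
```python
from h import *
shot("wrist","b_wrist");shot("scene","b_scene")
to([0.574,0.055,.2],np.radians(-4.4))
```

```text
pos [ 0.5423 -0.0096  0.245 ] jawang -4.43 op 59.8 t 4.625 F [-0.4  0.  -0.1]
turn units -0.01 q6 -0.13 shift(before turn) [1.8  2.68 1.06] shift(after turn) [1.8  2.67 1.07]
```

View pics/b_wrist.png

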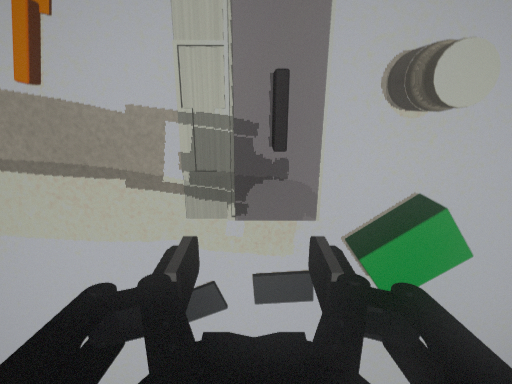

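The wrist view shows the fin at (275-288, 69-150), the roof's near edge at (234-316, 219), and the jar and green box well clear.

Run:
```python
from h import *
st=ctrl.get_state();K,M=cam("wrist",st)
print((p2w([(276,69),(288,69),(286,151),(274,151)],.08,K,M)*1000).round(1))
print((p2w([(234,218),(317,220),(331,0)],.048,K,M)*1000).round(1))
print("tray",(p2w([(187,217),(229,217),(228,0),(172,0),(178,108),(194,170)],.01,K,M)*1000).round(1))
```

```text
[[571.3  96.1  80. ]
 [582.7  95.2  80. ]
 [577.3  17.1  80. ]
 [564.9  18.1  80. ]]
[[512.9 -66.2  48. ]
 [615.1 -77.   48. ]
 [631.6 158.1  48. ]]
tray [[444.4 -75.2  10. ]
 [502.1 -79.8  10. ]
 [527.9 177.6  10. ]
 [466.2 182.5  10. ]
 [454.7  68.5  10. ]
 [463.3 -10.2  10. ]]
```

move_arm(
  commands=[0.5, 1, 0.4, 0, 0.5, 1, 0.4, 0, 0.5, 0.75, 0.28, 0, 1, 0, 0, 0, 1, 0, 0, 0, 1, 0, 0, 0, 1, 0, 0, 0, 0.8, 0, 0, 0, 0.4, 0, 0, 0, 0.2, 0, 0, 0, 0, 0, 0, 0],
  jaw=45,
)

```text
time: 6.0
eef_pos: [0.5751, 0.0567, 0.0731]
tcp_rot: [0.027, 0.706, -0.027, 0.707]
contact_force: [0.5, -0.2, -0.0]
opening: 0.53
```

Run:
```python
from h import *
shot("wrist","c_wrist")
to([0.574,0.057,.066],np.radians(-4.5))
```

```text
pos [0.5753 0.0567 0.0735] jawang -4.43 op 45.6 t 6.05 F [-0.1 -0.5 -0.7]
turn units 0.01 q6 0.0 shift(before turn) [ 0.3   0.01 -0.05] shift(after turn) [ 0.3   0.01 -0.05]
```

View pics/c_wrist.png

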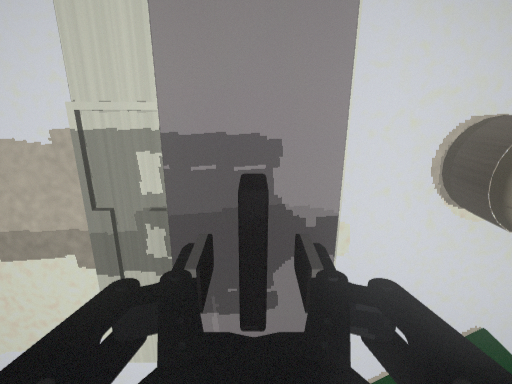

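The fin is centred between the fingers. I'll lower slightly, grip and lift.

move_arm(
  commands=[0.25, 0, 0, 0, 0, 0, 0, 0, 0, 0, 0, 0, 0, 0, 0, 0, 0, 0, 0, 0, 0, 0, 0, 0, 0, 0, 0, 0],
  jaw=0,
  force=80,
)

```text
time: 6.92
eef_pos: [0.5748, 0.0568, 0.0665]
tcp_rot: [0.027, 0.707, -0.027, 0.707]
contact_force: [1.7, 0.4, -2.2]
opening: 0.146
```

move_arm(
  commands=[-0.3, 0, 0, 0, -0.5, 0, 0, 0, -1, 0, 0, 0, -1, 0, 0, 0, -1, 0, 0, 0, 0, 0, 0, 0],
)

```text
time: 7.68
eef_pos: [0.5765, 0.0567, 0.1649]
tcp_rot: [0.027, 0.704, -0.027, 0.709]
contact_force: [-0.2, -0.0, -4.8]
opening: 0.142
```

Run:
```python
from h import *
shot("wrist","d_wrist");shot("top","d_top")
to([0.48,0.37,.16],np.radians(-4.5))
im=cv2.imread("pics/d_top.png")
big=cv2.resize(im[90:310,110:420],None,fx=2.5,fy=2.5,interpolation=cv2.INTER_CUBIC)
cv2.imwrite("pics/d_topbig.png",big)
```

```text
pos [0.5744 0.0568 0.1613] jawang -4.43 op 12.4 t 7.775 F [-0.1 -0.8 -3.4]
turn units 0.01 q6 0.0 shift(before turn) [ 0.06 12.2  -4.73] shift(after turn) [ 0.06 12.19 -4.75]
```

View pics/d_wrist.png

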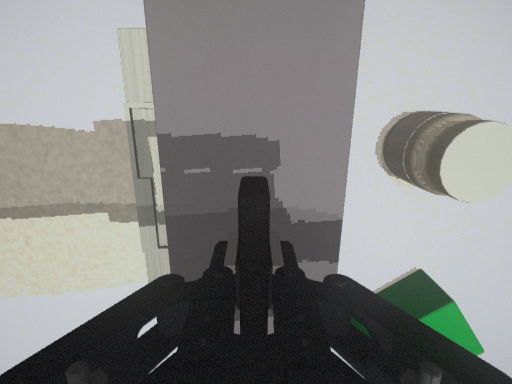

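View pics/d_topbig.png

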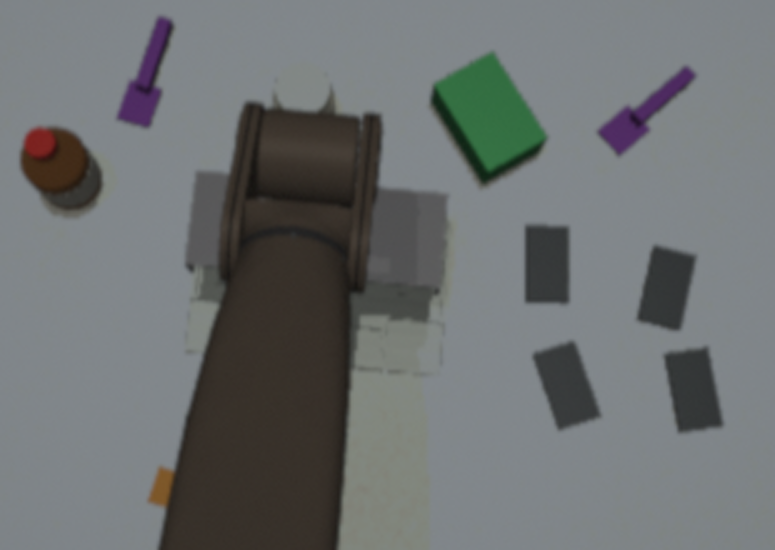

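The hood is lifted and level. I'll carry it towards the robot, then left to about (0.48, 0.37).

move_arm(
  commands=[0.3, 0, -0.8, 0, 0.3, 0, -1, 0, 0.3, 0, -1, 0, 0.3, 0, -1, 0, 0, 0.5, -0.95, 0, 0, 1, 0, 0, 0, 1, 0, 0, 0, 1, 0, 0, 0, 1, 0, 0, 0, 1, 0, 0, 0, 1, 0, 0, 0, 1, 0, 0, 0, 1, 0, 0, 0, 1, 0, 0, 0, 1, 0, 0, 0, 1, 0, 0, 0, 0.7, 0, 0, 0, 0, 0, 0, 0, 0, 0, 0],
)

```text
time: 10.15
eef_pos: [0.4795, 0.3693, 0.1308]
tcp_rot: [0.027, 0.707, -0.028, 0.706]
contact_force: [-0.7, -0.3, -3.9]
opening: 0.146
```

Run:
```python
from h import *
shot("wrist","e_wrist");shot("scene","e_scene")
to([0.48,0.37,.0625],np.radians(-4.5))
```

```text
pos [0.4798 0.3692 0.1312] jawang -4.47 op 12.7 t 10.25 F [-0.7 -0.3 -3.8]
turn units 0.01 q6 0.57 shift(before turn) [2.75 0.03 0.01] shift(after turn) [2.75 0.03 0.01]
```

View pics/e_scene.png

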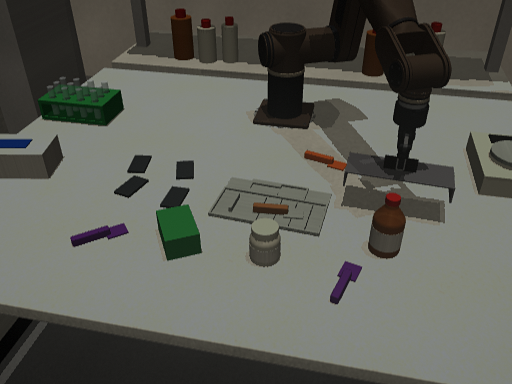

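The hood hangs clear of everything, so I'll lower it to the bench. The wooden scraper is visible in the bay.

move_arm(
  commands=[0.8, 0, 0, 0, 0.8, 0, 0, 0, 0.6, 0, 0, 0, 0.3, 0, 0, 0, 0.15, 0, 0, 0, 0.1, 0, 0, 0, 0.05, 0, 0, 0, 0, 0, 0, 0, 0, 0, 0, 0],
)

```text
time: 11.38
eef_pos: [0.4804, 0.3703, 0.0625]
tcp_rot: [0.027, 0.706, -0.027, 0.707]
contact_force: [-0.9, -1.1, -0.1]
opening: 0.148
```

move_arm(
  commands=[0, 0, 0, 0, 0, 0, 0, 0, 0, 0, 0, 0, 0, 0, 0, 0, -0.5, 0, 0, 0, -1, 0, 0, 0, -1, 0, 0, 0, -1, 0, 0, 0, -1, 0, 0, 0, -0.5, 0, 0, 0, 0, -1, 0, 0, 0, -1, 0, 0, 0, -1, 0, 0, 0, -1, 0, 0, 0, -1, 0, 0, 0, -1, 0, 0],
  jaw=40,
)

```text
time: 13.38
eef_pos: [0.468, 0.2196, 0.1865]
tcp_rot: [0.027, 0.707, -0.027, 0.706]
contact_force: [-0.1, -0.6, 0.4]
opening: 0.47
```

Run:
```python
from h import *
shot("scene","f_scene");shot("top","f_top")
to([0.57,0.0,.19],np.radians(-4.5))
im=cv2.imread("pics/f_top.png")
big=cv2.resize(im[90:310,60:370],None,fx=2.5,fy=2.5,interpolation=cv2.INTER_CUBIC)
cv2.imwrite("pics/f_topbig.png",cv2.convertScaleAbs(big,alpha=1.3))
```

```text
pos [0.468  0.2189 0.1863] jawang -4.56 op 40.1 t 13.475 F [-0.5 -0.3  0.9]
turn units -0.01 q6 0.32 shift(before turn) [-0.14 -8.4   4.76] shift(after turn) [-0.14 -8.41  4.75]
```

View pics/f_topbig.png

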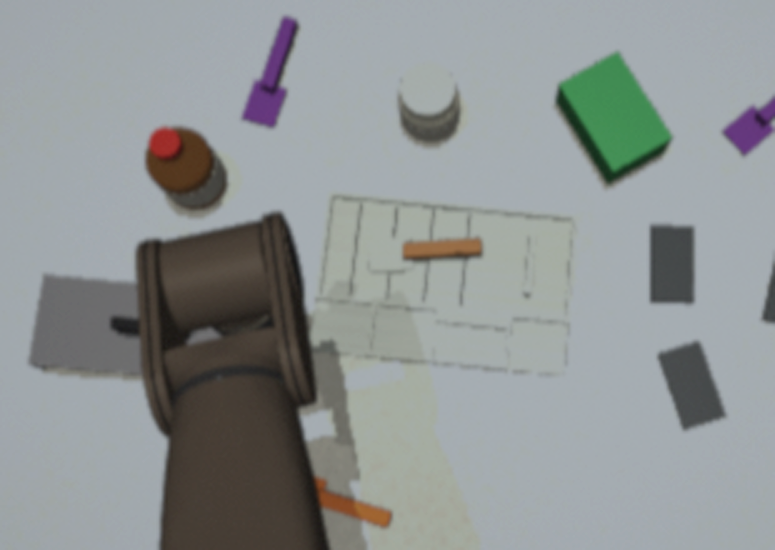

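View pics/f_scene.png

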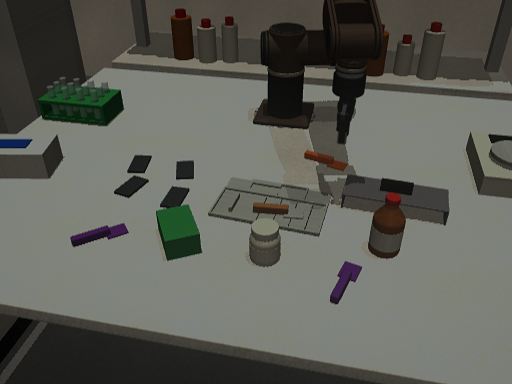

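The hood stands flat on the bench. In the bay, the scraper's blade already points left (+x of the bay). Next I'll take a close wrist look at the tray.

move_arm(
  commands=[-0.5, -1, 0.5, 0, -0.5, -1, 0.5, 0, -0.5, -1, 0.5, 0, -0.5, -1, 0.5, 0, -0.5, -1, 0.5, 0, -0.5, -1, 0.5, 0, 0, -1, 0.4, 0, 0, -1, 0.4, 0, 0, -1, 0.4, 0, 0, -1, 0.4, 0, 0, -0.5, 0, 0, 0, 0, 0, 0, 0, 0, 0, 0],
)

```text
time: 15.1
eef_pos: [0.5625, -0.0492, 0.2615]
tcp_rot: [0.027, 0.707, -0.027, 0.706]
contact_force: [0.2, 0.5, -0.2]
opening: 0.469
```

Run:
```python
from h import *
im,K,M,st=shot("wrist","g_wrist")
to([0.57,-0.06,.26],np.radians(-4.5))
big=cv2.resize(im[0:300,130:420],None,fx=2,fy=2,interpolation=cv2.INTER_CUBIC)
cv2.imwrite("pics/g_big.png",cv2.convertScaleAbs(big,alpha=1.2))
```

```text
pos [ 0.5625 -0.0492  0.2616] jawang -4.37 op 40.1 t 15.15 F [-0.  -0.  -0.1]
turn units 0.03 q6 -0.19 shift(before turn) [ 0.06 -0.41  0.33] shift(after turn) [ 0.06 -0.41  0.33]
```

View pics/g_big.png

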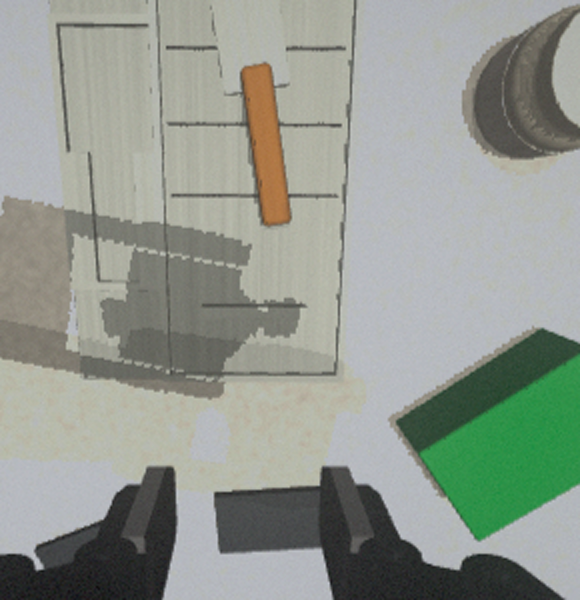

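Run:
```python
from h import *
st=ctrl.get_state();K,M=cam("wrist",st)
f=lambda b:np.array(b,float)/2+[130,0]-.25
for n,p,z in [("l1",[(171,195),(338,197)],.004),("l2",[(167,123),(341,125)],.004),("l3",[(165,47),(345,48)],.004),("bar",[(203,305),(306,305)],.0176),("lipend",[(172,374),(337,374)],.004),
 ("handle",[(241,66),(270,64),(291,221),(264,225)],.026),("blade",[(224,95),(289,85)],.008),("comp",[(58,25),(147,25),(68,150),(91,152),(98,281),(138,282)],.004)]:
    w=p2w(f(p),z,K,M)[:,:2]*1000;print(n,w.round(1).tolist(),"mid",w.mean(0).round(1))
```

```text
l1 [[519.2, 38.5], [626.5, 28.9]] mid [572.9  33.7]
l2 [[521.7, 80.9], [629.6, 71.4]] mid [575.7  76.2]
l3 [[525.5, 122.5], [633.2, 113.6]] mid [579.4 118.1]
bar [[533.8, -31.8], [601.4, -37.0]] mid [567.6 -34.4]
lipend [[505.8, -81.0], [622.3, -90.1]] mid [564.  -85.5]
handle [[570.0, 104.2], [586.6, 103.9], [593.9, 17.0], [577.1, 16.0]] mid [581.9  60.3]
blade [[558.6, 93.2], [598.3, 95.6]] mid [578.4  94.4]
comp [[463.5, 138.9], [516.2, 134.8], [457.7, 70.2], [471.9, 68.0], [463.8, -12.3], [490.5, -15.1]] mid [477.3  64.1]
```

Bay centre ≈ (574.4, 54.3) mm, with its x axis at 85.3°. Compartment ≈ (484.7, 61.7). The scraper handle's centre is at (581.9, 60.3) and points along 94.7°.

Run:
```python
from h import *
to([0.5819,0.0603,.027],np.radians(4.7))
```

```text
pos [ 0.5625 -0.0492  0.2616] jawang -4.37 op 40.1 t 15.15 F [-0.  -0.  -0.1]
turn units -1.81 q6 -0.19 shift(before turn) [9.38 4.42 0.44] shift(after turn) [9.38 4.3  1.13]
```

move_arm(
  commands=[0, 0, 0, -0.9, 0, 0, 0, -0.91, 1, 0.8, 0.2, 0, 1, 0.8, 0.2, 0, 1, 0.9, 0.2, 0, 1, 0.9, 0.2, 0, 1, 0.9, 0.33, 0, 1, 0, 0, 0, 1, 0, 0, 0, 1, 0, 0, 0, 0.5, 0, 0, 0, 0, 0, 0, 0, 0, 0, 0, 0],
)

```text
time: 16.77
eef_pos: [0.5831, 0.0594, 0.0503]
tcp_rot: [-0.029, 0.706, 0.029, 0.707]
contact_force: [-0.1, -0.2, 0.1]
opening: 0.469
```

Run:
```python
from h import *
shot("wrist","i_wrist")
to([0.5819,0.0603,.027],np.radians(4.7))
```

```text
pos [0.5832 0.0594 0.0505] jawang 4.63 op 40.1 t 16.825 F [ 0.5 -0.3  0.7]
turn units -0.01 q6 -0.15 shift(before turn) [ 0.94  0.04 -0.05] shift(after turn) [ 0.94  0.04 -0.05]
```

View pics/i_wrist.png

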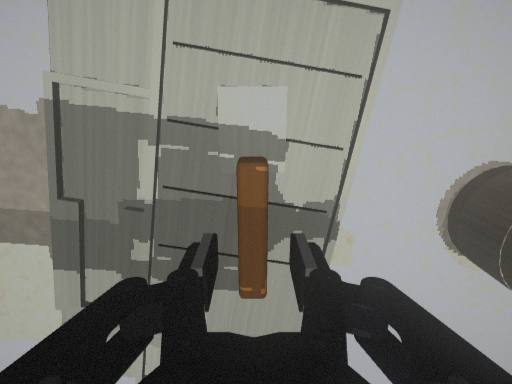

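The handle is centred and parallel between the fingers. I'll grasp and lift.

move_arm(
  commands=[0.5, 0, 0, 0, 0.4, 0, 0, 0, 0, 0, 0, 0, 0, 0, 0, 0],
)

```text
time: 17.32
eef_pos: [0.5822, 0.0593, 0.0264]
tcp_rot: [-0.028, 0.707, 0.029, 0.706]
contact_force: [1.1, -0.4, -0.1]
opening: 0.469
```

move_arm(
  commands=[0, 0, 0, 0, 0, 0, 0, 0, 0, 0, 0, 0, 0, 0, 0, 0, 0, 0, 0, 0, 0, 0, 0, 0, -0.5, 0, 0, 0, -0.8, 0, 0, 0, -0.7, 0, 0, 0, 0, 0, 0, 0],
  jaw=0,
  force=60,
)

```text
time: 18.58
eef_pos: [0.5839, 0.0592, 0.0794]
tcp_rot: [-0.029, 0.705, 0.028, 0.708]
contact_force: [-0.4, 0.4, -0.3]
opening: 0.19
```

Run:
```python
from h import *
shot("wrist","j_wrist")
to([0.4831,0.0418,.07],np.radians(-4.7))
```

```text
pos [0.583  0.0593 0.078 ] jawang 4.63 op 16.1 t 18.625 F [-0.7 -1.  -0.9]
turn units 1.87 q6 -0.15 shift(before turn) [ 0.31 -0.37 -4.04] shift(after turn) [ 0.31 -1.02 -3.93]
```

View pics/j_wrist.png

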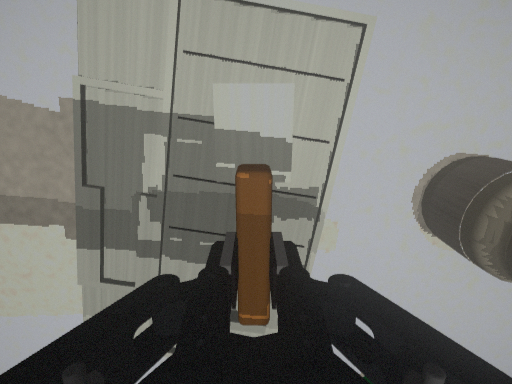

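The scraper is held straight, so I'll carry it to the compartment.

move_arm(
  commands=[0, 0, 0, 0.93, 0, 0, 0, 0.94, 0, -0.25, -1, 0, 0, -0.25, -1, 0, 0, -0.25, -1, 0, 0, -0.27, -0.93, 0, 0, 0, 0, 0, 0, 0, 0, 0],
)

```text
time: 19.62
eef_pos: [0.4829, 0.042, 0.0767]
tcp_rot: [0.029, 0.706, -0.029, 0.707]
contact_force: [0.6, 0.4, -0.6]
opening: 0.188
```

Run:
```python
from h import *
im,K,M,st=shot("wrist","k_wrist")
to([0.4831,0.0418,.028],np.radians(-4.7))
```

```text
pos [0.4832 0.042  0.0768] jawang -4.73 op 16.1 t 19.675 F [ 0.3 -0.6 -1.2]
turn units -0.01 q6 -0.04 shift(before turn) [ 1.95 -0.01 -0.  ] shift(after turn) [ 1.95 -0.01 -0.  ]
```

View pics/k_wrist.png

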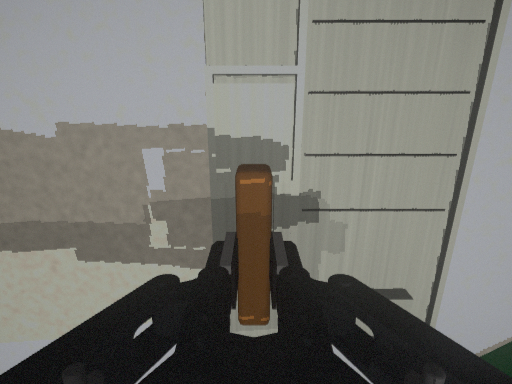

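Run:
```python
from h import *
st=ctrl.get_state();K,M=cam("wrist",st)
a=np.radians(85.3);ux=np.array([np.cos(a),np.sin(a),0]);uy=np.array([-ux[1],ux[0],0]);C=np.array([.4847,.0617,.004])
B=np.array([.5744,.0543,.004])
for x,y in [(75,27),(75,-27),(5,-27),(5,-14)]: print("comp",x,y,w2p(C+ux*x/1e3+uy*y/1e3,K,M).round(0))
for x in(-20,22,64,106):
  print("line",x,[w2p(B+ux*x/1e3+uy*y/1e3,K,M).round(0).tolist() for y in (58,-58)])
```

```text
comp 75 27 [[213.  74.]]
comp 75 -27 [[295.  74.]]
comp 5 -27 [[291. 177.]]
comp 5 -14 [[274. 177.]]
line -20 [[[297.0, 209.0]], [[450.0, 209.0]]]
line 22 [[[299.0, 154.0]], [[462.0, 154.0]]]
line 64 [[[302.0, 92.0]], [[476.0, 92.0]]]
line 106 [[[306.0, 21.0]], [[491.0, 20.0]]]
```

Predicted tray features match the picture within a pixel or two. I'll lower and release.

move_arm(
  commands=[0.7, 0, 0, 0, 0.6, 0, 0, 0, 0.35, 0, 0, 0, 0.2, 0, 0, 0, 0.1, 0, 0, 0, 0.05, 0, 0, 0, 0, 0, 0, 0, 0, 0, 0, 0],
)

```text
time: 20.68
eef_pos: [0.4826, 0.042, 0.0272]
tcp_rot: [0.029, 0.706, -0.029, 0.707]
contact_force: [-0.6, 0.2, 2.8]
opening: 0.188
```

move_arm(
  commands=[0, 0, 0, 0, 0, 0, 0, 0, 0, 0, 0, 0, -0.3, 0, 0, 0, -0.7, 0, 0, 0, -1, 0, 0, 0, -1, 0, 0, 0, -1, -1, 0, 0, -1, -1, 0, 0, -1, -1, 0, 0, 0, -1, 0, 0, 0, -1, 0, 0, 0, -1, 0, 0, 0, -1, 0, 0, 0, 0, 0, 0],
  jaw=36,
)

```text
time: 22.55
eef_pos: [0.468, -0.1337, 0.178]
tcp_rot: [0.03, 0.706, -0.03, 0.707]
contact_force: [0.1, -0.2, -0.2]
opening: 0.422
```

Run:
```python
from h import *
im,K,M,st=shot("wrist","l_wrist");shot("top","l_top")
to([0.572,-.203,.1],0)
im=cv2.imread("pics/l_top.png");K,M=cam("top")
g=cv2.cvtColor(im,cv2.COLOR_BGR2GRAY)
mask=((g<80)).astype(np.uint8)
n,l,s,c=cv2.connectedComponentsWithStats(mask)
for i in range(1,n):
    if 200<s[i,4]<900 and s[i,1]>60:
        pts=np.argwhere(l==i)[:,::-1]
        w=p2w(pts,.006,K,M)[:,:2]
        r=cv2.minAreaRect((w*1000).astype(np.float32))
        print(c[i].round(),s[i,4],np.array(r[0]).round(),np.array(r[1]).round(),round(r[2],1), "mean",(w.mean(0)*1000).round(1))
```

```text
pos [ 0.4679 -0.1322  0.1774] jawang -4.76 op 36.0 t 22.65 F [-0.3 -0.4  0.6]
turn units -0.95 q6 -0.4 shift(before turn) [ 3.1  -2.48  4.38] shift(after turn) [ 3.1  -2.83  4.16]
[168. 121.] 395 [797. 259.] [ 37. 133.] 73.8 mean [787.1 264. ]
[366. 135.] 363 [ 762. -328.] [ 36. 135.] 41.5 mean [ 754.4 -318.6]
[301. 147.] 364 [ 715. -120.] [145.  80.] 63.1 mean [ 713.8 -124.8]
[232. 139.] 235 [737.  76.] [47. 66.] 7.1 mean [734.7  75.9]
[134. 157.] 783 [677. 357.] [112.  74.] 42.6 mean [675.7 357.5]
[376. 205.] 527 [ 546. -339.] [50. 89.] 76.1 mean [ 546.  -339.1]
[474. 222.] 597 [ 502. -618.] [124.  41.] 11.6 mean [ 500.1 -619.2]
[120. 221.] 316 [488. 385.] [100.  28.] 84.4 mean [489.1 386.1]
[387. 246.] 552 [ 430. -365.] [88. 50.] 8.9 mean [ 429.8 -365.1]
```

View pics/l_wrist.png

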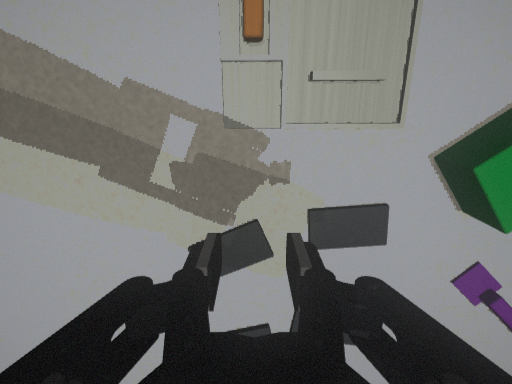

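View pics/l_top.png

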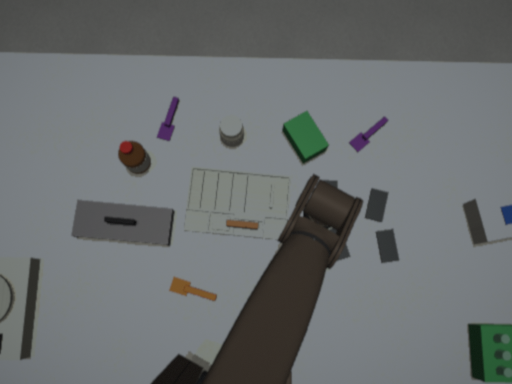

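The scraper lies in its compartment. The plates are where they were first seen.

Run:
```python
from h import *
print(ctrl.tip_extent, [a for a in dir(ctrl) if a[0]!='_'])
im=cv2.imread("pics/l_wrist.png");st=ctrl.get_state();K,M=cam("wrist",st)
for n,p in [("P1",[(307,208),(387,204),(389,243),(311,248)])]:
    print(n,(p2w(p,.008,K,M)[:,:2]*1000).round(1).tolist())
to([0.5715,-.203,.05],np.radians(-90.5))
```

```text
0.014 ['Unreachable', 'get_calibration', 'get_state', 'read_camera', 'sign_off', 'tip_extent']
P1 [[524.0, -172.4], [613.0, -175.2], [618.1, -224.1], [527.3, -222.8]]
pos [ 0.4679 -0.1322  0.1774] jawang -4.76 op 36.0 t 22.65 F [-0.3 -0.4  0.6]
turn units 17.15 q6 -0.4 shift(before turn) [ 5.1  -2.48  4.36] shift(after turn) [5.1  4.16 2.79]
```

move_arm(
  commands=[0, -0.55, 0.85, 0.9, 0, 0, 0, 0.9, 0, 0, 0, 0.9, 0, 0, 0, 0.9, 0, 0, 0, 0.9, 0, 0, 0, 1, 0, 0, 0, 1, 0, 0, 0, 1, 0, 0, 0, 1, 0, 0, 0, 1, 0, 0, 0, 1, 0, 0, 0, 1, 0, 0, 0, 1, 0, 0, 0, 1, 0, 0, 0, 1, 0, 0, 0, 1, 0, 0, 0, 1, 0, 0, 0, 0.8],
  jaw=66,
)

```text
time: 24.9
eef_pos: [0.4879, -0.1466, 0.1769]
tcp_rot: [0.506, 0.494, -0.505, 0.494]
contact_force: [-0.0, -0.6, 0.1]
opening: 0.774
```

Run:
```python
from h import *
to([0.571,-.201,.06],np.radians(-91.3))
```

```text
pos [ 0.4879 -0.1466  0.1769] jawang -91.28 op 66.1 t 24.9 F [-0.  -0.6  0.1]
turn units 0.0 q6 1.1 shift(before turn) [4.67 3.37 2.1 ] shift(after turn) [4.67 3.37 2.1 ]
```

move_arm(
  commands=[0.9, 0.85, 0.5, 0, 0.9, 0.85, 0.5, 0, 0.9, 0.85, 0.55, 0, 0.9, 0.82, 0.55, 0, 0.7, 0, 0, 0, 0.35, 0, 0, 0, 0, 0, 0, 0, 0, 0, 0, 0],
)

```text
time: 25.9
eef_pos: [0.5711, -0.202, 0.0614]
tcp_rot: [0.505, 0.494, -0.505, 0.495]
contact_force: [-1.0, -0.6, 0.7]
opening: 0.773
```

Run:
```python
from h import *
shot("wrist","m_wrist")
to([0.571,-.201,.016],np.radians(-91.3))
```

```text
pos [ 0.5713 -0.2022  0.0615] jawang -91.21 op 66.0 t 25.95 F [ 0.1 -0.   1. ]
turn units 0.02 q6 1.08 shift(before turn) [ 1.82 -0.02 -0.05] shift(after turn) [ 1.82 -0.02 -0.05]
```

View pics/m_wrist.png

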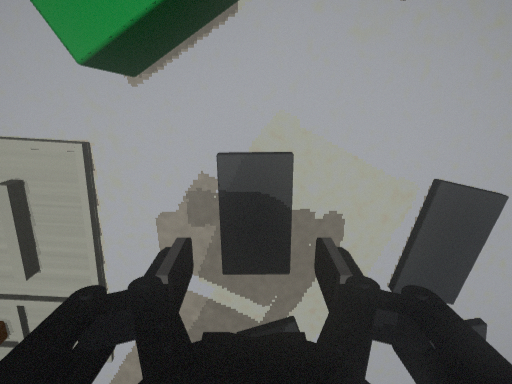

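Run:
```python
from h import *
st=ctrl.get_state();K,M=cam("wrist",st)
w=p2w([(218,153),(293,152),(290,273),(222,273)],.008,K,M)*1000
print(w.round(1),w.mean(0).round(1))
```

```text
[[ 617.  -180.3    8. ]
 [ 616.5 -228.5    8. ]
 [ 527.2 -228.     8. ]
 [ 528.3 -177.9    8. ]] [ 572.3 -203.7    8. ]
```

move_arm(
  commands=[0.6, 0, 0.02, 0, 0.6, 0, 0.03, 0, 0.4, 0, 0, 0, 0.2, 0, 0, 0, 0.1, 0, 0, 0, 0, 0, 0, 0, 0, 0, 0, 0],
)

```text
time: 26.82
eef_pos: [0.5713, -0.2036, 0.0133]
tcp_rot: [0.505, 0.494, -0.505, 0.495]
contact_force: [-0.1, 0.1, 0.5]
opening: 0.771
```

move_arm(
  commands=[0, 0, 0, 0, 0, 0, 0, 0, 0, 0, 0, 0, 0, 0, 0, 0, 0, 0, 0, 0],
  jaw=40,
  force=50,
)

```text
time: 27.45
eef_pos: [0.5716, -0.2038, 0.0137]
tcp_rot: [0.506, 0.494, -0.505, 0.495]
contact_force: [0.4, -0.6, 5.4]
opening: 0.565
```

move_arm(
  commands=[-0.2, 0, 0, 0, -0.5, 0, 0, 0, -0.8, 0, 0, 0, -1, 0, 0, 0, -1, 0, 0, 0, 0, 0, 0, 0],
)

```text
time: 28.2
eef_pos: [0.5729, -0.2044, 0.1042]
tcp_rot: [0.506, 0.492, -0.505, 0.497]
contact_force: [1.8, 0.0, -0.4]
opening: 0.566
```

Run:
```python
from h import *
shot("wrist","n_wrist");shot("scene","n_scene")
a=np.radians(85.3);ux=np.array([np.cos(a),np.sin(a),0]);B=np.array([.5744,.0543,0])
for i,x in enumerate((-20,22,64,106)): print(i,(B+ux*(x-43-0.8)/1e3).round(4))
to((B+ux*(-63.8)/1e3)[:2].tolist()+[.08],np.radians(-4.7))
```

```text
0 [ 0.5692 -0.0093  0.    ]
1 [0.5726 0.0326 0.    ]
2 [0.5761 0.0744 0.    ]
3 [0.5795 0.1163 0.    ]
pos [ 0.5708 -0.2033  0.1006] jawang -91.23 op 48.2 t 28.3 F [-0.2  0.  -0.7]
turn units -17.31 q6 1.08 shift(before turn) [ 0.82 -0.23 -7.76] shift(after turn) [ 0.82  7.73 -0.7 ]
```

View pics/n_wrist.png

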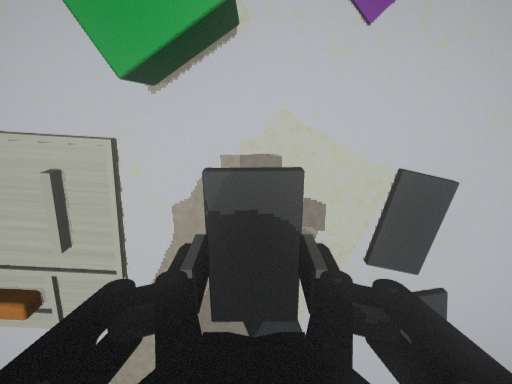

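View pics/n_scene.png

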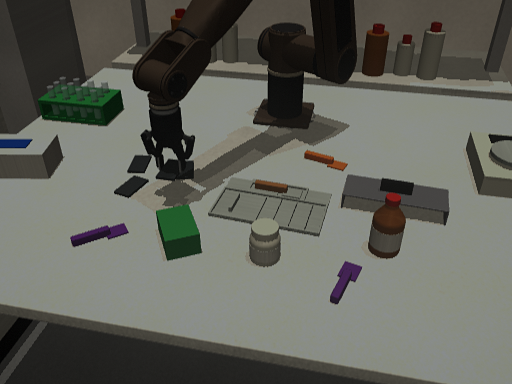

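The plate is held flat and centred. I'll carry it over the bay and turn it in line.

move_arm(
  commands=[0, 0, -0.9, 0, 0, 0, -1, 0, 0, 0, -1, 0, 0, 0, -1, 0, 0, 0, -1, 0, 0, 0, -1, 0, 0, -0.1, -1, 0, 0, -0.1, -0.86, 0, 0, 0, 0, -1, 0, 0, 0, -1, 0, 0, 0, -1, 0, 0, 0, -1, 0, 0, 0, -1, 0, 0, 0, -1, 0, 0, 0, -1, 0, 0, 0, -1, 0, 0, 0, -1],
)

```text
time: 30.42
eef_pos: [0.5693, -0.0084, 0.0995]
tcp_rot: [0.276, 0.651, -0.277, 0.65]
contact_force: [-0.2, -0.0, -1.0]
opening: 0.565
```

move_arm(
  commands=[0, 0, 0, -1, 0, 0, 0, -1, 0, 0, 0, -1, 0, 0, 0, -1, 0, 0, 0, -1, 0, 0, 0, -1, 0, 0, 0, -1, 0, 0, 0, -1, 0, 0, 0, -0.3, 0, 0, 0, 0],
)

```text
time: 31.68
eef_pos: [0.5697, -0.0088, 0.0999]
tcp_rot: [0.029, 0.707, -0.029, 0.706]
contact_force: [-0.2, -0.1, -0.1]
opening: 0.564
```

```bash
cat >> h.py <<'E'
a=np.radians(85.3);ux=np.array([np.cos(a),np.sin(a),0]);uy=np.array([-ux[1],ux[0],0]);B=np.array([.5744,.0543,.004])
def bay(P): 
    d=np.atleast_2d(P)-B;return np.c_[d@ux,d@uy,d[:,2]]
E
python3 - <<'E'
from h import *
im,K,M,st=shot("wrist","o_wrist")
to((B+ux*(-63.8)/1e3)[:2].tolist()+[.04],np.radians(-4.7))
E
```

```text
pos [ 0.5698 -0.009   0.1   ] jawang -4.77 op 48.2 t 31.725 F [ 0.4 -0.  -0.5]
turn units -0.01 q6 -0.11 shift(before turn) [ 2.4  -0.01 -0.02] shift(after turn) [ 2.4  -0.01 -0.02]
```

View pics/o_wrist.png

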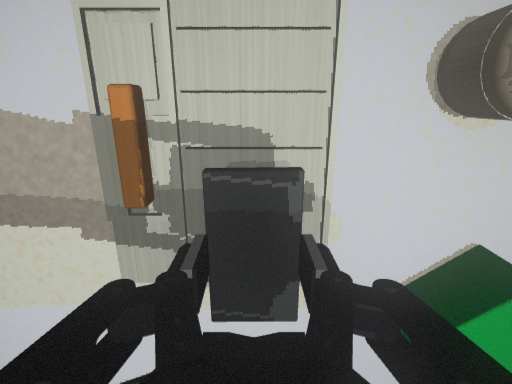

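Alignment is good: the plate centre is at column 254 and the line centre at 255. I'll lower it onto the bar with a light grip so it pivots.

move_arm(
  commands=[0.8, 0, 0, 0, 0.8, 0, 0, 0, 0.6, 0, 0, 0, 0.3, 0, 0, 0, 0.15, 0, 0, 0, 0, 0, 0, 0],
)

```text
time: 32.48
eef_pos: [0.5703, -0.0094, 0.0342]
tcp_rot: [0.029, 0.706, -0.029, 0.707]
contact_force: [-1.4, -0.5, -0.1]
opening: 0.563
```

move_arm(
  commands=[0, 0, 0, 0, 0.1, 0, 0, 0, 0.1, 0, 0, 0, 0.05, 0, 0, 0, 0.05, 0, 0, 0, 0, 0, 0, 0],
  force=20,
)

```text
time: 33.22
eef_pos: [0.5711, -0.0091, 0.0293]
tcp_rot: [0.029, 0.706, -0.029, 0.707]
contact_force: [-5.6, 2.2, 12.6]
opening: 0.565
```

Run:
```python
from h import *
im,K,M,st=shot("wrist","p_wrist");shot("scene","p_scene")
to((B+ux*(-63.8)/1e3)[:2].tolist()+[.026],np.radians(-4.7))
im=cv2.imread("pics/p_scene.png");cv2.imwrite("pics/p_sc.png",cv2.resize(im[150:270,180:380],None,fx=4,fy=4,interpolation=cv2.INTER_CUBIC))
```

```text
pos [ 0.5711 -0.0092  0.0293] jawang -4.73 op 48.0 t 33.325 F [-5.   3.1 13.2]
turn units -0.01 q6 -0.11 shift(before turn) [ 0.13 -0.01 -0.08] shift(after turn) [ 0.13 -0.01 -0.08]
```

View pics/p_wrist.png

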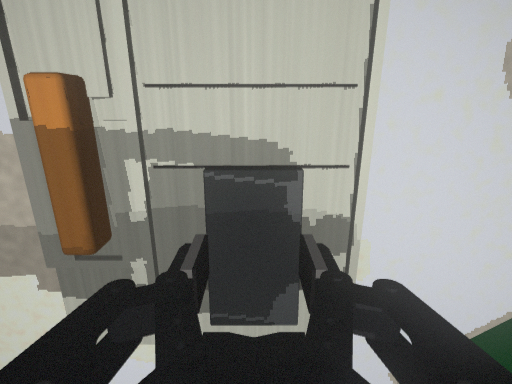

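View pics/p_sc.png

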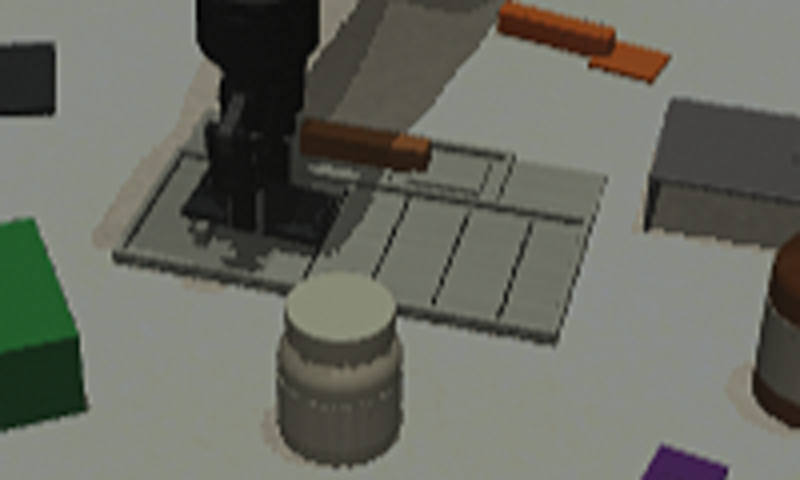

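move_arm(
  commands=[-0.05, 0, 0, 0, 0, 0, 0, 0, 0, 0, 0, 0, 0, 0, 0, 0, -0.4, 0, 0, 0, -1, 0, 0, 0, -1, 0, 0, 0, -1, 0, 0, 0, -1, 0, 0, 0, 0, -1, 0, 0, 0, -1, 0, 0, 0, -1, 0, 0, 0, 0, 0, 0],
  jaw=64,
)

```text
time: 34.95
eef_pos: [0.564, -0.0854, 0.1386]
tcp_rot: [0.03, 0.706, -0.03, 0.707]
contact_force: [0.9, -0.5, -0.2]
opening: 0.755
```

Run:
```python
from h import *
im,K,M,st=shot("wrist","q_wrist")
to([0.546,-.339,.1],np.radians(75.9))
for i,x in enumerate((-20,22,64,106)):
    # predicted seat plate top corners
    th=.192; c=B+ux*(x-43)/1e3+[0,0,.0125]; sx=ux*np.cos(th)-np.array([0,0,np.sin(th)]); n=np.array([0,0,np.cos(th)])+ux*np.sin(th)
    pts=[c+sx*sa*.045+uy*sb*.025+n*.004 for sa,sb in((1,1),(1,-1),(-1,-1),(-1,1))]
    px=w2p(pts,K,M)
    if i==0: cv2.polylines(im,[px.round().astype(np.int32)],True,(0,255,0),1);print(px.round())
cv2.imwrite("pics/q_ov.png",im)
```

```text
pos [ 0.564  -0.0845  0.1384] jawang -4.82 op 64.1 t 35.0 F [-0.1  0.1  0.9]
turn units -16.14 q6 -0.24 shift(before turn) [  1.53 -10.2    0.14] shift(after turn) [  1.53  -1.78 -10.05]
[[221.  44.]
 [283.  44.]
 [282. 156.]
 [223. 157.]]
```

View pics/q_ov.png

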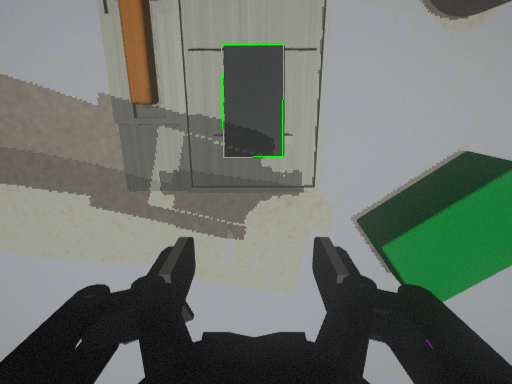

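Plate 1 matches its predicted seat outline to the pixel. Next is the plate at about (433, -222).

```bash
cat >> h.py <<'E'
def plates(name):
    im,K,M,st=shot("top",name)
    g=cv2.cvtColor(im,cv2.COLOR_BGR2GRAY)
    n,l,s,c=cv2.connectedComponentsWithStats(((g<80)).astype(np.uint8))
    for i in range(1,n):
        if 440<s[i,4]<660 and s[i,1]>150 and 290<s[i,0]<460:
            pts=np.argwhere(l==i)[:,::-1];w=p2w(pts,.006,K,M)[:,:2]
            r=cv2.minAreaRect((w*1000).astype(np.float32))
            print(c[i].round(),s[i,4],np.array(r[0]).round(),np.array(r[1]).round(),round(r[2],1))
E
python3 - <<'E'
from h import *
plates("r_top")
to([0.433,-.222,.1],np.radians(-71.3))
E
```

```text
[376. 205.] 518 [ 546. -339.] [49. 89.] 76.1
[336. 244.] 531 [ 434. -222.] [86. 49.] 18.5
[387. 246.] 546 [ 430. -365.] [88. 50.] 8.9
pos [ 0.5639 -0.0839  0.1382] jawang -4.76 op 63.4 t 35.05 F [-1.  -0.7 -0. ]
turn units 13.31 q6 -0.24 shift(before turn) [ 1.52 -5.94 -4.76] shift(after turn) [ 1.52 -6.73  3.55]
```

move_arm(
  commands=[0, -0.99, -0.79, 0, 0, -0.99, -0.79, 0, 0, -0.99, -0.79, 0, 0, -0.99, -0.79, 0, 0, -0.99, -0.8, 0, 0, -0.99, -0.8, 0, 0.3, 0, 0, 1, 0.3, 0, 0, 1, 0.3, 0, 0, 1, 0.3, 0, 0, 1, 0.3, 0, 0, 1, 0, 0, 0, 1, 0, 0, 0, 1, 0, 0, 0, 1, 0, 0, 0, 1, 0, 0, 0, 1, 0, 0, 0, 1, 0, 0, 0, 1, 0, 0, 0, 1, 0, 0, 0, 0.3],
  jaw=66,
  force=50,
)

```text
time: 37.55
eef_pos: [0.4334, -0.2215, 0.1005]
tcp_rot: [0.412, 0.575, -0.411, 0.575]
contact_force: [0.5, 0.4, -0.0]
opening: 0.767
```

Run:
```python
from h import *
im,K,M,st=shot("wrist","s_wrist")
to([0.4335,-.222,.0135],np.radians(-71.4))
g=cv2.cvtColor(im,cv2.COLOR_BGR2GRAY)
```

```text
pos [ 0.4333 -0.2216  0.1004] jawang -71.21 op 65.8 t 37.6 F [-0.3 -0.1 -0.7]
turn units 0.04 q6 0.56 shift(before turn) [3.48 0.   0.02] shift(after turn) [3.48 0.   0.02]
```

View pics/s_wrist.png

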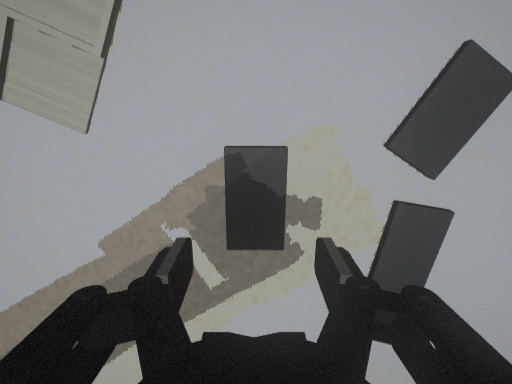

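The plate is centred at column 256 and parallel. I'll descend, grip and lift.

move_arm(
  commands=[0.8, 0, 0, 0, 0.9, 0, 0, 0.04, 0.8, 0, 0.02, 0, 0.5, 0, 0, 0, 0.3, 0, 0, 0, 0.17, 0, 0, 0, 0, 0, 0, 0],
)

```text
time: 38.48
eef_pos: [0.4334, -0.2229, 0.0137]
tcp_rot: [0.413, 0.574, -0.413, 0.574]
contact_force: [0.1, -0.1, -0.4]
opening: 0.775
```

move_arm(
  commands=[0, 0, 0, 0, 0, 0, 0, 0, 0, 0, 0, 0, 0, 0, 0, 0, 0, 0, 0, 0, -0.2, 0, 0, 0, -0.5, 0, 0, 0, -0.8, 0, 0, 0, -1, 0, 0, 0, -1, 0, 0, 0, 0, 0, 0, 0],
  jaw=40,
)

```text
time: 39.85
eef_pos: [0.4345, -0.2237, 0.1035]
tcp_rot: [0.413, 0.572, -0.413, 0.576]
contact_force: [-0.6, -0.6, -0.1]
opening: 0.567
```

Run:
```python
from h import *
im,K,M,st=shot("wrist","t_wrist")
to((B+ux*(22-44.5)/1e3)[:2].tolist()+[.1],np.radians(-4.7))
```

```text
pos [ 0.4335 -0.223   0.1019] jawang -71.42 op 48.0 t 39.9 F [ 0.1  0.1 -1.1]
turn units -13.34 q6 0.56 shift(before turn) [ 0.07  8.52 -7.89] shift(after turn) [ 0.07 10.62  4.71]
```

View pics/t_wrist.png

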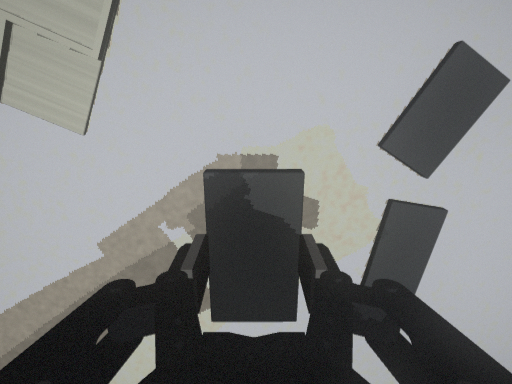

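move_arm(
  commands=[0, 0.95, -0.88, 0, 0, 0.95, -0.88, 0, 0, 0.95, -0.88, 0, 0, 0.95, -0.88, 0, 0, 0.95, -0.88, 0, 0, 0.95, -0.88, 0, 0, 0.95, -0.88, 0, 0, 0.95, -0.88, 0, 0, 0.95, -0.88, 0, 0, 0, 0, -1, 0, 0, 0, -1, 0, 0, 0, -1, 0, 0, 0, -1, 0, 0, 0, -1, 0, 0, 0, -1, 0, 0, 0, -1, 0, 0, 0, -1, 0, 0, 0, -1, 0, 0, 0, -1],
)

```text
time: 42.28
eef_pos: [0.5715, 0.0331, 0.099]
tcp_rot: [0.13, 0.696, -0.131, 0.694]
contact_force: [-0.9, -0.1, -1.3]
opening: 0.564
```

move_arm(
  commands=[0, 0, 0, -1, 0, 0, 0, -1, 0, 0, 0, -1, 0, 0, 0, -0.34, 0, 0, 0, 0, 0, 0, 0, 0],
)

```text
time: 43.02
eef_pos: [0.5725, 0.0331, 0.1007]
tcp_rot: [0.029, 0.707, -0.029, 0.706]
contact_force: [-0.8, 0.2, -0.9]
opening: 0.556
```

Run:
```python
from h import *
im,K,M,st=shot("wrist","u_wrist")
to((B+ux*(-21.5)/1e3)[:2].tolist()+[.04],np.radians(-4.7))
```

```text
pos [0.5727 0.033  0.1008] jawang -4.76 op 48.1 t 43.075 F [-0.3 -0.  -0.5]
turn units -0.01 q6 -0.04 shift(before turn) [ 2.43 -0.01  0.  ] shift(after turn) [ 2.43 -0.01  0.  ]
```

View pics/u_wrist.png

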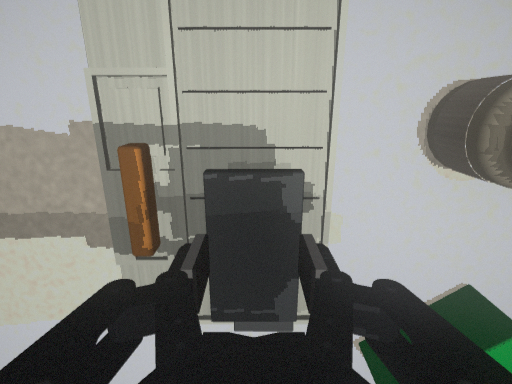

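move_arm(
  commands=[0.8, 0, 0, 0, 0.8, 0, 0, 0, 0.6, 0, 0, 0, 0.3, 0, 0, 0, 0.1, 0, 0, 0, 0.05, 0, 0, 0, 0, 0, 0, 0],
)

```text
time: 43.95
eef_pos: [0.5733, 0.033, 0.0354]
tcp_rot: [0.029, 0.706, -0.029, 0.707]
contact_force: [0.9, 0.0, -0.4]
opening: 0.558
```

Run:
```python
from h import *
to((B+ux*(-21.5)/1e3)[:2].tolist()+[.0335],np.radians(-4.7))
```

```text
pos [0.5733 0.033  0.0354] jawang -4.73 op 47.7 t 43.95 F [ 0.9  0.  -0.4]
turn units -0.01 q6 -0.04 shift(before turn) [ 0.08 -0.01 -0.02] shift(after turn) [ 0.08 -0.01 -0.02]
```

move_arm(
  commands=[0.08, 0, 0, 0, 0.04, 0, 0, 0, 0, 0, 0, 0],
)

```text
time: 44.32
eef_pos: [0.5734, 0.033, 0.0325]
tcp_rot: [0.029, 0.706, -0.029, 0.707]
contact_force: [0.5, 0.4, 2.5]
opening: 0.561
```

Contact is made, so I'll release.

move_arm(
  commands=[0, 0, 0, 0, 0, 0, 0, 0, 0, 0, 0, 0, 0, 0, 0, 0, -0.4, 0, 0, 0, -1, 0, 0, 0, -1, 0, 0, 0, -1, 0, 0, 0, -1, 0, 0, 0, 0, -1, 0, 0, 0, -1, 0, 0, 0, -1, 0, 0, 0, -1, 0, 0, 0, 0, 0, 0],
  jaw=64,
)

```text
time: 46.08
eef_pos: [0.5647, -0.0679, 0.1427]
tcp_rot: [0.03, 0.706, -0.03, 0.707]
contact_force: [0.1, 0.1, -0.4]
opening: 0.749
```

```bash
cat >> h.py <<'E'
def overlay(name,seats):
    im,K,M,st=shot("wrist",name)
    for i in seats:
        x=(-20,22,64,106)[i]
        th=.192; c=B+ux*(x-43)/1e3+[0,0,.0125]; sx=ux*np.cos(th)-np.array([0,0,np.sin(th)]); n=np.array([0,0,np.cos(th)])+ux*np.sin(th)
        px=w2p([c+sx*sa*.045+uy*sb*.025+n*.004 for sa,sb in((1,1),(1,-1),(-1,-1),(-1,1))],K,M)
        cv2.polylines(im,[px.round().astype(np.int32)],True,[(0,255,0),(0,0,255),(255,255,0),(255,0,255)][i],1)
    cv2.imwrite(f"pics/{name}.png",im)
E
python3 - <<'E'
from h import *
overlay("v_ov",[0,1]);plates("v_top")
to([0.430,-.365,.1],np.radians(-81.1))
E
```

```text
[376. 205.] 518 [ 546. -339.] [49. 89.] 76.1
[387. 246.] 546 [ 430. -365.] [88. 49.] 8.9
pos [ 0.5646 -0.0665  0.1423] jawang -4.76 op 64.0 t 46.175 F [-0.1  0.9 -1.2]
turn units 15.27 q6 -0.21 shift(before turn) [  1.69 -12.35  -4.38] shift(after turn) [ 1.69 -7.17 10.97]
```

View pics/v_ov.png

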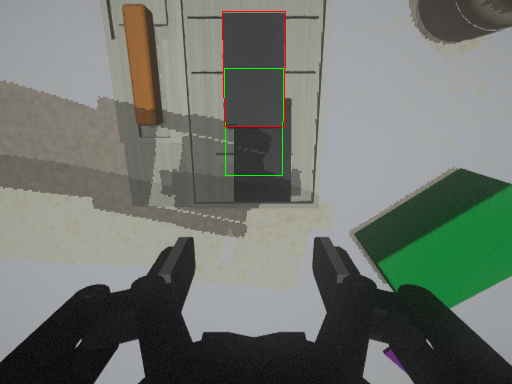

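Plate 2 sits exactly at its seat (red outline). Plate 1 has been knocked back and right of its green outline: its edges are now at columns 234-291, down to row 200. I'll measure it.

Run:
```python
from h import *
im,K,M,st=shot("wrist","w_raw")
cv2.imwrite("pics/w_big.png",cv2.convertScaleAbs(cv2.resize(im[0:220,160:360],None,fx=3.5,fy=2.7,interpolation=cv2.INTER_CUBIC),alpha=2.))
im,_,_,_=shot("scene","w_sc");cv2.imwrite("pics/w_scb.png",cv2.convertScaleAbs(cv2.resize(im[160:260,190:350],None,fx=5,fy=5,interpolation=cv2.INTER_CUBIC),alpha=1.5))
```

```text
(no output)
```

View pics/w_big.png

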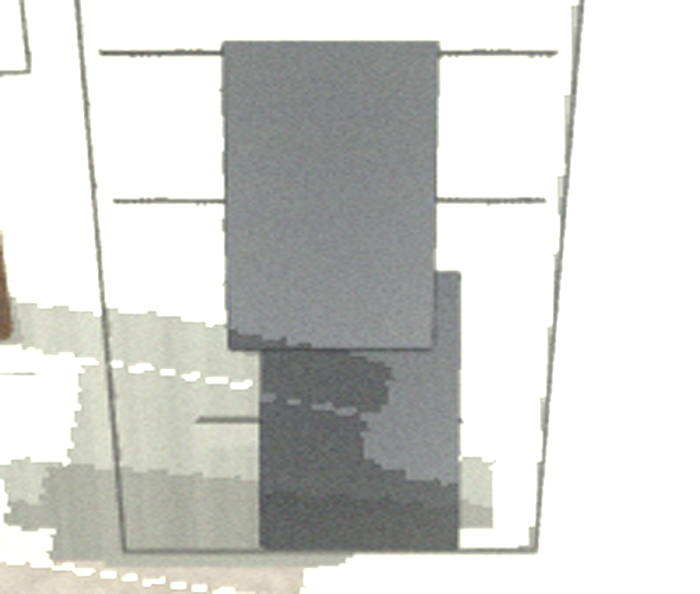

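View pics/w_scb.png

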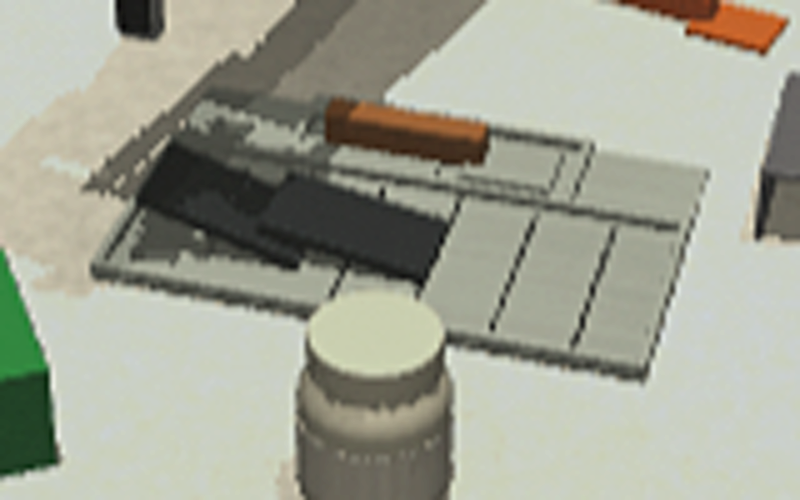

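Run:
```python
from h import *
st=ctrl.get_state();K,M=cam("wrist",st)
f=lambda x,y:(x/3.5+160-.3,y/2.7-.3)
for n,p,z in [("p1 low R",f(459,272),.012),("p1 back R",f(459,549),.034),("p1 back L",f(260,549),.034),("p2 low L",f(223,42),.012),("p2 low R",f(438,42),.012),("p2 back L",f(229,348),.029),("p2 back R",f(434,348),.029)]:
    print(n,(bay(p2w(p,z,K,M))*1000).round(1))
to((B+ux*(-21)/1e3)[:2].tolist()+[.07],np.radians(-4.7))
```

```text
p1 low R [[-41.7 -31.6   8. ]]
p1 back R [[-128.1  -32.2   30. ]]
p1 back L [[-128.1   18.    30. ]]
p2 low L [[23.  24.6  8. ]]
p2 low R [[ 23.  -24.4   8. ]]
p2 back L [[-64.1  24.4  25. ]]
p2 back R [[-64.2 -24.4  25. ]]
pos [ 0.5646 -0.0659  0.142 ] jawang -4.69 op 64.3 t 46.275 F [-0.7  0.1  0.1]
turn units 0.0 q6 -0.21 shift(before turn) [ 2.88  3.98 -0.  ] shift(after turn) [ 2.88  3.98 -0.  ]
```

Plate 1 is off by 21.7 mm along and 7 mm across. I'll take plate 2 off and set it aside, then put plate 1 back.

move_arm(
  commands=[0.8, 1, 0, 0, 0.8, 1, 0, 0, 0.8, 1, 0, 0, 0.48, 0.98, 0, 0, 0.8, 0, 0, 0, 0.6, 0, 0, 0, 0.3, 0, 0, 0, 0.12, 0, 0, 0, 0, 0, 0, 0, 0, 0, 0, 0],
)

```text
time: 47.52
eef_pos: [0.5733, 0.0322, 0.025]
tcp_rot: [0.029, 0.706, -0.029, 0.707]
contact_force: [0.1, -0.2, 0.6]
opening: 0.753
```

move_arm(
  commands=[0, 0, 0, 0, 0, 0, 0, 0, 0, 0, 0, 0, 0, 0, 0, 0, 0, 0, 0, 0],
  jaw=40,
)

```text
time: 48.15
eef_pos: [0.5733, 0.0324, 0.0253]
tcp_rot: [0.029, 0.706, -0.029, 0.707]
contact_force: [-2.0, -0.2, 5.6]
opening: 0.562
```

Run:
```python
from h import *
im,K,M,st=shot("wrist","x_wrist")
to((B+ux*(-21)/1e3)[:2].tolist()+[.07],np.radians(-4.7))
```

```text
pos [0.5733 0.0324 0.0253] jawang -4.72 op 47.8 t 48.2 F [-2.  -1.3  5.5]
turn units -0.0 q6 -0.04 shift(before turn) [-1.79  0.03 -0.03] shift(after turn) [-1.79  0.03 -0.03]
```

View pics/x_wrist.png

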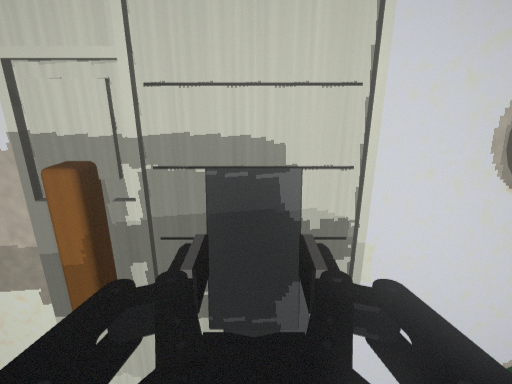

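move_arm(
  commands=[-0.4, 0, 0, 0, -0.8, 0, 0, 0, -1, 0, 0, 0, -0.5, -0.5, 0, 0, 0, -1, 0, 0, 0, -1, 0, 0, 0, -1, 0, 0, 0, -1, 0, 0, 0, -1, 0, 0, 0, -1, 0, 0, 0, -1, 0, 0, 0, -1, 0, 0, 0.4, -0.8, 0, 0, 0.8, 0, 0, 0, 0.8, 0, 0, 0, 0.5, 0, 0, 0, 0.25, 0, 0, 0, 0, 0, 0, 0],
)

```text
time: 50.45
eef_pos: [0.5536, -0.1987, 0.0226]
tcp_rot: [0.029, 0.707, -0.029, 0.706]
contact_force: [-0.0, 0.0, -0.3]
opening: 0.56
```

Run:
```python
from h import *
to([.57,-.2,.021],np.radians(-4.7))
im,K,M,st=shot("wrist","y_wrist")
```

```text
pos [ 0.5536 -0.1987  0.0226] jawang -4.69 op 47.8 t 50.45 F [-0.   0.  -0.3]
turn units 0.0 q6 -0.44 shift(before turn) [0.06 0.   0.66] shift(after turn) [0.06 0.   0.66]
```

View pics/y_wrist.png

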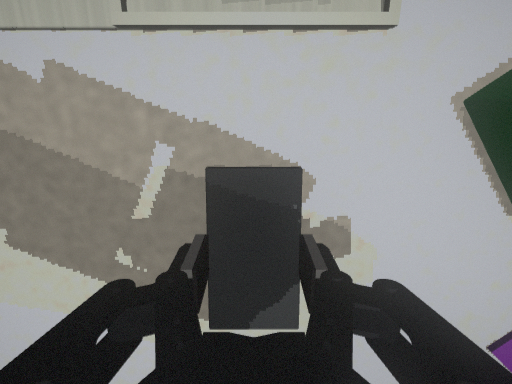

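move_arm(
  commands=[0.08, 0, 0, 0, 0, 0, 0, 0, 0, 0, 0, 0],
)

```text
time: 50.88
eef_pos: [0.5538, -0.1993, 0.0214]
tcp_rot: [0.029, 0.706, -0.029, 0.707]
contact_force: [0.4, 0.4, -0.7]
opening: 0.563
```

move_arm(
  commands=[0, 0, 0, 0, 0, 0, 0, 0, 0, 0, 0, 0, 0, 0, 0, 0, -0.4, 0, 0, 0, -1, 0, 0, 0, -1, 0, 0, 0, -1, 0, 0, 0, 0, 0, 0, 0],
  jaw=66,
)

```text
time: 52.0
eef_pos: [0.5554, -0.2001, 0.1093]
tcp_rot: [0.028, 0.705, -0.03, 0.708]
contact_force: [-0.5, 0.4, -0.3]
opening: 0.77
```

Run:
```python
from h import *
to((B+ux*(-74)/1e3-uy*.007)[:2].tolist()+[.07],np.radians(-4.7))
im,K,M,st=shot("wrist","z_wrist")
```

```text
pos [ 0.5554 -0.2001  0.1093] jawang -4.72 op 65.7 t 52.0 F [-0.5  0.4 -0.3]
turn units -0.0 q6 -0.44 shift(before turn) [1.55 7.25 0.19] shift(after turn) [1.55 7.25 0.2 ]
```

View pics/z_wrist.png

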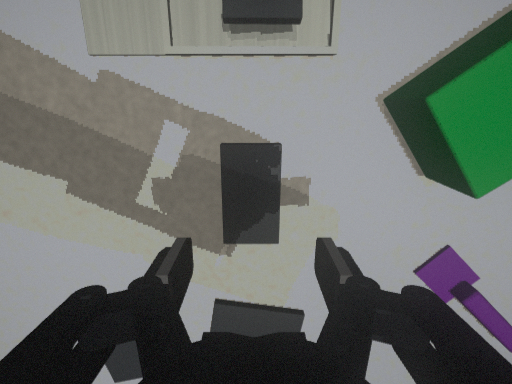

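move_arm(
  commands=[0, 0.9, 0.03, 0, 0, 0.9, 0.03, 0, 0, 0.9, 0.03, 0, 0, 0.9, 0.03, 0, 0, 0.9, 0.03, 0, 0, 0.9, 0.02, 0, 0, 0.9, 0.02, 0, 0, 0.95, 0, 0, 0.8, 0, 0, 0, 0.7, 0, 0, 0, 0, 0, 0, 0, 0, 0, 0, 0],
)

```text
time: 53.55
eef_pos: [0.5731, -0.0195, 0.0681]
tcp_rot: [0.03, 0.707, -0.029, 0.706]
contact_force: [0.5, 0.1, 1.0]
opening: 0.77
```

Run:
```python
from h import *
to((B+ux*(-74)/1e3-uy*.007)[:2].tolist()+[.0255],np.radians(-4.7))
im,K,M,st=shot("wrist","za_wrist")
```

```text
pos [ 0.5731 -0.0195  0.0681] jawang -4.78 op 65.7 t 53.55 F [0.5 0.1 1. ]
turn units -0.02 q6 -0.13 shift(before turn) [ 1.71 -0.01  0.09] shift(after turn) [ 1.71 -0.01  0.09]
```

View pics/za_wrist.png

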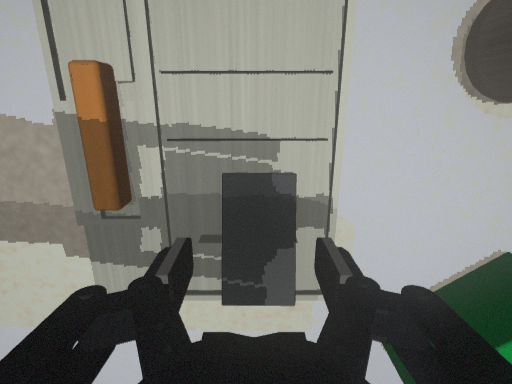

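move_arm(
  commands=[0.7, 0, 0.13, 0, 0.6, 0, 0, 0, 0.3, 0, 0, 0, 0.1, 0, 0, 0, 0, 0, 0, 0, 0, 0, 0, 0],
)

```text
time: 54.35
eef_pos: [0.5769, -0.0193, 0.0266]
tcp_rot: [0.029, 0.706, -0.029, 0.707]
contact_force: [-0.3, 0.1, 0.1]
opening: 0.772
```

move_arm(
  commands=[0, 0, 0, 0, 0, 0, 0, 0, 0, 0, 0, 0, 0, 0, 0, 0, 0, 0, 0, 0, -0.2, 0, 0, 0, -0.3, 0, 0, 0, 0, 0, 0, 0],
  jaw=40,
)

```text
time: 55.35
eef_pos: [0.5767, -0.0193, 0.039]
tcp_rot: [0.029, 0.706, -0.029, 0.707]
contact_force: [0.4, -0.5, -1.1]
opening: 0.56
```

Run:
```python
from h import *
im,K,M,st=shot("wrist","zb_wrist")
to((B+ux*(-52)/1e3)[:2].tolist()+[.0265],np.radians(-4.7))
print(bay(st["eef_pos"])*1000)
```

```text
pos [ 0.5765 -0.0192  0.0387] jawang -4.73 op 48.4 t 55.4 F [ 0.2  0.2 -1. ]
turn units -0.01 q6 -0.13 shift(before turn) [ 0.49  0.84 -0.32] shift(after turn) [ 0.49  0.84 -0.32]
[[-73.17330745  -8.32543535  35.04116432]]
```

View pics/zb_wrist.png

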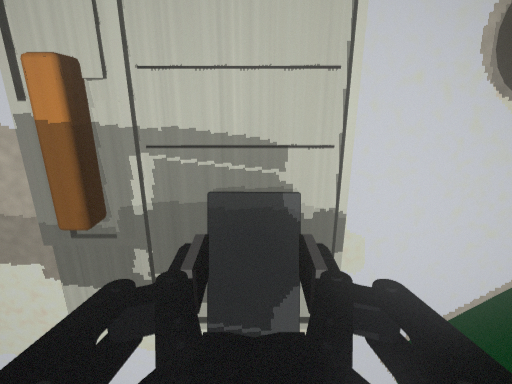

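move_arm(
  commands=[0, 0.43, -0.16, 0, 0, 0.43, -0.16, 0, 0, 0, 0, 0, 0.3, 0, 0, 0, 0.18, 0, 0, 0, 0, 0, 0, 0, 0, 0, 0, 0],
)

```text
time: 56.28
eef_pos: [0.5702, 0.0027, 0.0266]
tcp_rot: [0.029, 0.707, -0.029, 0.706]
contact_force: [-1.3, -0.0, 2.3]
opening: 0.565
```

move_arm(
  commands=[0, 0, 0, 0, 0, 0, 0, 0, 0, 0, 0, 0, 0, 0, 0, 0, -0.4, 0, 0, 0, -1, 0, 0, 0, -1, 0, 0, 0, -1, 0, 0, 0, -1, 0, 0, 0, 0, -1, 0, 0, 0, -1, 0, 0, 0, -1, 0, 0, 0, -0.5, 0, 0, 0, 0, 0, 0],
  jaw=64,
)

```text
time: 58.02
eef_pos: [0.5632, -0.0848, 0.137]
tcp_rot: [0.03, 0.706, -0.03, 0.707]
contact_force: [-1.0, 1.0, 0.3]
opening: 0.752
```

Run:
```python
from h import *
overlay("zc_ov",[0]);plates("zc_top")
to([.555,-.2,.1],np.radians(-4.7))
```

```text
[376. 205.] 518 [ 546. -339.] [49. 89.] 76.1
[387. 246.] 546 [ 430. -365.] [88. 50.] 8.9
pos [ 0.5631 -0.0838  0.1367] jawang -4.72 op 63.9 t 58.125 F [-1.   0.4 -0.8]
turn units -0.0 q6 -0.24 shift(before turn) [ 1.47 -4.66  0.06] shift(after turn) [ 1.47 -4.66  0.06]
```

View pics/zc_ov.png

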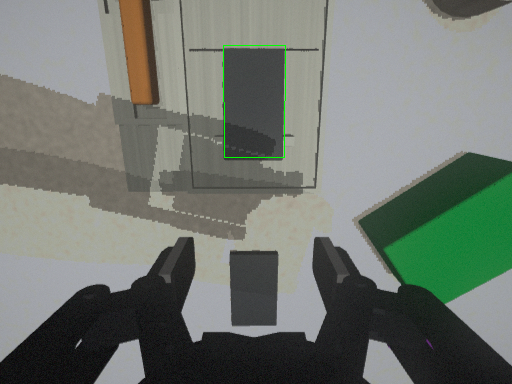

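Plate 1 is back on its outline. Now I'll re-fetch the plate set aside, at (230-277, 251-325).

Run:
```python
from h import *
st=ctrl.get_state();K,M=cam("wrist",st)
w=p2w([(230,251),(277,251),(277,325),(231,325)],.008,K,M);print((w*1000).round(1).tolist(),w.mean(0))
to(w.mean(0)[:2].tolist()+[.06],np.radians(-4.7))
```

```text
[[533.0, -147.9, 8.0], [580.5, -151.9, 8.0], [575.1, -244.0, 8.0], [524.1, -239.6, 8.0]] [ 0.55317138 -0.1958585   0.008     ]
pos [ 0.5631 -0.0838  0.1367] jawang -4.72 op 63.9 t 58.125 F [-1.   0.4 -0.8]
turn units -0.0 q6 -0.24 shift(before turn) [ 3.07 -4.5  -0.03] shift(after turn) [ 3.07 -4.5  -0.03]
```

move_arm(
  commands=[0, -0.9, 0, 0, 0, -0.9, 0, 0, 0.2, -0.9, 0, 0, 0.4, -0.9, 0, 0, 0.9, -0.9, 0, 0, 0.9, 0, 0, 0, 0.6, 0, 0, 0, 0, 0, 0, 0],
  jaw=66,
)

```text
time: 59.12
eef_pos: [0.5526, -0.1959, 0.0596]
tcp_rot: [0.03, 0.708, -0.029, 0.705]
contact_force: [-0.2, -0.1, 1.3]
opening: 0.775
```

Run:
```python
from h import *
im,K,M,st=shot("wrist","zd_wrist")
to([.553,-.196,.0135],np.radians(-4.7))
```

```text
pos [ 0.5535 -0.1962  0.0609] jawang -4.71 op 66.0 t 59.175 F [-0.4 -0.8  0. ]
turn units -0.0 q6 -0.43 shift(before turn) [ 1.9   0.01 -0.02] shift(after turn) [ 1.9   0.01 -0.02]
```

View pics/zd_wrist.png

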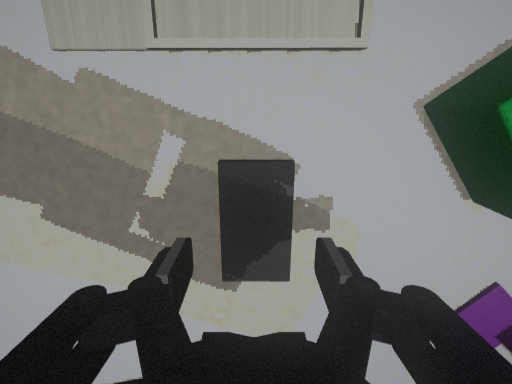

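move_arm(
  commands=[0.6, -0.2, 0, 0, 0.6, 0, 0, 0, 0.4, 0, 0, 0, 0.2, 0, 0, 0, 0.1, 0, 0, 0, 0, 0, 0, 0],
)

```text
time: 59.92
eef_pos: [0.5535, -0.2015, 0.0142]
tcp_rot: [0.029, 0.706, -0.029, 0.707]
contact_force: [0.1, 0.0, -0.2]
opening: 0.769
```

move_arm(
  commands=[0, 0, 0, 0, 0, 0, 0, 0, 0, 0, 0, 0, 0, 0, 0, 0, 0, 0, 0, 0, -0.2, 0, 0, 0, -0.5, 0, 0, 0, -0.8, 0, 0, 0, -1, 0, 0, 0, -0.6, 0, 0, 0, 0, 0, 0, 0],
  jaw=40,
)

```text
time: 61.3
eef_pos: [0.5545, -0.202, 0.0938]
tcp_rot: [0.028, 0.705, -0.03, 0.708]
contact_force: [-0.4, 0.3, -0.8]
opening: 0.56
```

Run:
```python
from h import *
im,K,M,st=shot("wrist","ze_wrist")
to((B+ux*(-21.5)/1e3)[:2].tolist()+[.09],np.radians(-4.7))
```

```text
pos [ 0.5536 -0.2015  0.0923] jawang -4.73 op 47.8 t 61.35 F [ 0.3  0.2 -1. ]
turn units -0.01 q6 -0.44 shift(before turn) [ 0.09  9.41 -0.01] shift(after turn) [ 0.09  9.41 -0.01]
```

View pics/ze_wrist.png

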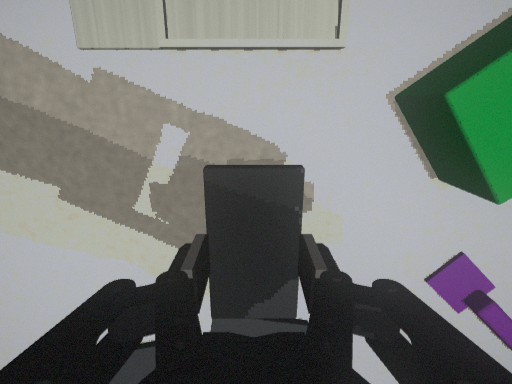

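move_arm(
  commands=[0, 0.85, 0, 0, 0, 0.95, 0, 0, 0, 0.95, 0, 0, 0, 0.95, 0, 0, 0, 0.95, 0, 0, 0, 0.95, 0, 0, 0, 0.95, 0, 0, 0, 0.95, 0, 0, 0, 0.95, 0, 0, 0, 0.9, 0, 0, 0, 0, 0, 0, 0, 0, 0, 0],
)

```text
time: 62.85
eef_pos: [0.5719, 0.0319, 0.0908]
tcp_rot: [0.029, 0.707, -0.029, 0.706]
contact_force: [0.3, -0.1, -0.6]
opening: 0.563
```

Run:
```python
from h import *
overlay("zf_ov",[0])
to((B+ux*(-23)/1e3)[:2].tolist()+[.035],np.radians(-4.7))
```

```text
pos [0.5721 0.0315 0.091 ] jawang -4.73 op 48.2 t 62.9 F [-0.3 -0.5 -0.3]
turn units -0.01 q6 -0.04 shift(before turn) [ 2.24 -0.    0.02] shift(after turn) [ 2.24 -0.    0.02]
```

View pics/zf_ov.png

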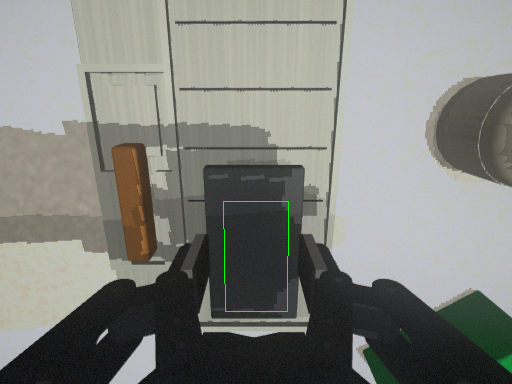

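move_arm(
  commands=[0.8, 0, 0, 0, 0.7, 0, 0, 0, 0.4, 0, 0, 0, 0.25, 0, 0, 0, 0.12, 0, 0, 0, 0.05, 0, 0, 0, 0, 0, 0, 0],
)

```text
time: 63.78
eef_pos: [0.573, 0.0316, 0.0344]
tcp_rot: [0.029, 0.706, -0.029, 0.707]
contact_force: [-2.7, 0.5, 4.2]
opening: 0.562
```

move_arm(
  commands=[0, 0, 0, 0, 0, 0, 0, 0, 0, 0, 0, 0, 0, 0, 0, 0, -0.4, 0, 0, 0, -1, 0, 0, 0, -1, 0, 0, 0, -1, 0, 0, 0, -1, 0, 0, 0, 0, -1, 0, 0, 0, -1, 0, 0, 0, -1, 0, 0, 0, -1, 0, 0, 0, 0, 0, 0],
  jaw=64,
)

```text
time: 65.53
eef_pos: [0.5646, -0.0695, 0.1444]
tcp_rot: [0.03, 0.706, -0.03, 0.707]
contact_force: [-0.2, -0.2, 0.1]
opening: 0.752
```

Run:
```python
from h import *
overlay("zg_ov",[0,1]);plates("zg_top")
to([0.430,-.365,.1],np.radians(-81.1))
```

```text
[376. 205.] 518 [ 546. -339.] [49. 89.] 76.1
[387. 246.] 547 [ 430. -365.] [88. 50.] 8.9
pos [ 0.5645 -0.068   0.144 ] jawang -4.76 op 64.1 t 65.625 F [-0.2  0.1  0.2]
turn units 15.27 q6 -0.22 shift(before turn) [  1.75 -12.29  -4.38] shift(after turn) [ 1.75 -7.15 10.91]
```

View pics/zg_ov.png

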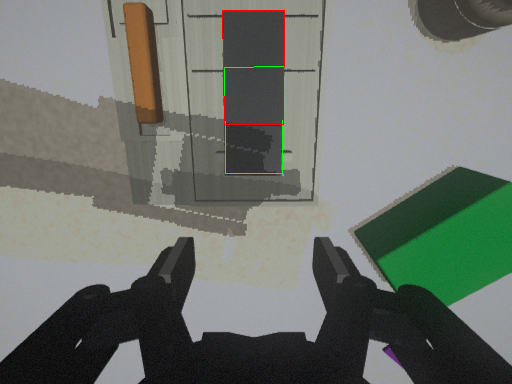

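Both plates now match their outlines. Next is the plate at (430, -365).

move_arm(
  commands=[0, -1, -0.36, 0, 0, -1, -0.36, 0, 0, -1, -0.36, 0, 0, -1, -0.36, 0, 0, -1, -0.36, 0, 0, -1, -0.36, 0, 0, -1, -0.36, 0, 0, -1, -0.36, 0, 0, -1, -0.36, 0, 0, -1, -0.36, 0, 0, -1, -0.36, 0, 0, -1, -0.36, 0, 0, -0.29, 0, 0, 0, 0, 0, 1, 0, 0, 0, 1, 0, 0, 0, 1, 0, 0, 0, 1, 0, 0, 0, 1, 0, 0, 0, 1, 0, 0, 0, 1],
  jaw=66,
)

```text
time: 68.12
eef_pos: [0.4323, -0.3641, 0.1436]
tcp_rot: [0.241, 0.665, -0.241, 0.665]
contact_force: [-1.0, -0.1, -0.9]
opening: 0.774
```

move_arm(
  commands=[0.2, 0, 0, 1, 0.2, 0, 0, 1, 0.2, 0, 0, 1, 0.2, 0, 0, 1, 0.2, 0, 0, 1, 0.2, 0, 0, 1, 0.2, 0, 0, 1, 0.2, 0, 0, 1, 0, 0, 0, 0.27, 0, 0, 0, 0],
)

```text
time: 69.38
eef_pos: [0.432, -0.3649, 0.1038]
tcp_rot: [0.459, 0.538, -0.459, 0.538]
contact_force: [0.3, -1.1, 1.4]
opening: 0.777
```

Run:
```python
from h import *
im,K,M,st=shot("wrist","zh_wrist")
to([.430,-.365,.0135],np.radians(-81.1))
```

```text
pos [ 0.4319 -0.3651  0.1039] jawang -80.99 op 66.3 t 69.425 F [-0.8 -0.7 -0.2]
turn units 0.02 q6 0.53 shift(before turn) [ 3.62 -0.08 -0.02] shift(after turn) [ 3.62 -0.08 -0.02]
```

View pics/zh_wrist.png

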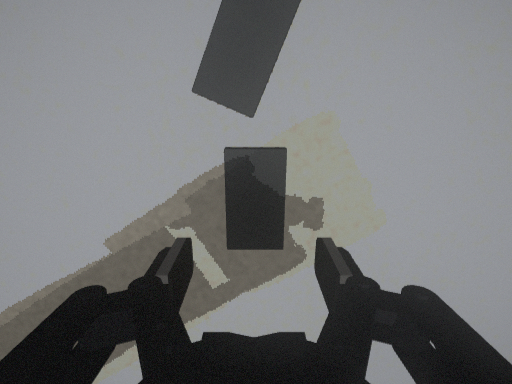

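move_arm(
  commands=[0.8, -0.03, 0, 0, 0.9, 0, 0, 0, 0.8, 0, 0, 0, 0.6, 0, 0, 0, 0.35, 0, 0, 0, 0.17, 0, 0, 0, 0, 0, 0, 0],
)

```text
time: 70.3
eef_pos: [0.4308, -0.3657, 0.0132]
tcp_rot: [0.46, 0.537, -0.46, 0.537]
contact_force: [-0.1, 0.8, 0.4]
opening: 0.773
```

move_arm(
  commands=[0, 0, 0, 0, 0, 0, 0, 0, 0, 0, 0, 0, 0, 0, 0, 0, 0, 0, 0, 0, -0.2, 0, 0, 0, -0.5, 0, 0, 0, -0.8, 0, 0, 0, -1, 0, 0, 0, -1, 0, 0, 0, 0, 0, 0, 0],
  jaw=40,
)

```text
time: 71.68
eef_pos: [0.4321, -0.3672, 0.1042]
tcp_rot: [0.459, 0.535, -0.46, 0.54]
contact_force: [-0.8, -0.5, -2.0]
opening: 0.564
```

Run:
```python
from h import *
im,K,M,st=shot("wrist","zi_wrist")
to((B+ux*(64-43-.5)/1e3)[:2].tolist()+[.1],np.radians(-4.7))
```

```text
pos [ 0.4313 -0.3662  0.1023] jawang -81.07 op 48.2 t 71.725 F [ 0.7  0.3 -0.3]
turn units -15.27 q6 0.53 shift(before turn) [  0.06   8.46 -16.53] shift(after turn) [ 0.06 18.05  4.33]
```

View pics/zi_wrist.png

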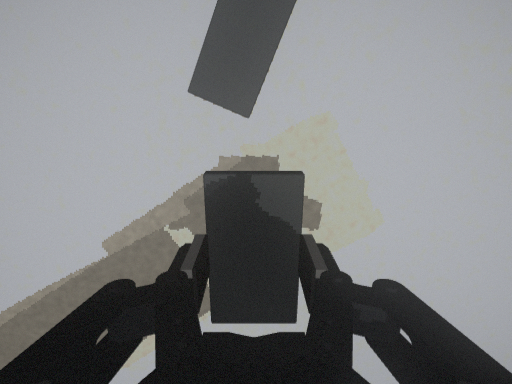

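move_arm(
  commands=[0, 0.5, -0.97, 0, 0, 0.5, -0.97, 0, 0, 0.5, -0.97, 0, 0, 0.5, -0.97, 0, 0, 0.5, -0.97, 0, 0, 0.5, -0.97, 0, 0, 0.5, -0.97, 0, 0, 0.5, -0.97, 0, 0, 0.5, -0.97, 0, 0, 0.5, -0.97, 0, 0, 0.5, -0.97, 0, 0, 0.5, -0.97, 0, 0, 0.5, -0.97, 0, 0, 0.5, -0.97, 0, 0, 0.5, -0.97, 0, 0, 0.5, -0.97, 0, 0, 0.46, -1, 0, 0, 0, 0, -1, 0, 0, 0, -1, 0, 0, 0, -1],
)

```text
time: 74.22
eef_pos: [0.5745, 0.0755, 0.0989]
tcp_rot: [0.384, 0.594, -0.385, 0.592]
contact_force: [0.4, 0.5, -0.7]
opening: 0.563
```

move_arm(
  commands=[0, 0, 0, -1, 0, 0, 0, -1, 0, 0, 0, -1, 0, 0, 0, -1, 0, 0, 0, -1, 0, 0, 0, -1, 0, 0, 0, -1, 0, 0, 0, -1, 0, 0, 0, -1, 0, 0, 0, -1, 0, 0, 0, -1, 0, 0, 0, -1, 0, 0, 0, -0.27, 0, 0, 0, 0, 0, 0, 0, 0],
)

```text
time: 76.1
eef_pos: [0.5754, 0.0752, 0.1003]
tcp_rot: [0.029, 0.707, -0.029, 0.706]
contact_force: [-0.3, -0.5, 0.3]
opening: 0.562
```

Run:
```python
from h import *
overlay("zj_ov",[0,1])
to((B+ux*(21)/1e3)[:2].tolist()+[.035],np.radians(-4.7))
```

```text
pos [0.5755 0.0753 0.1004] jawang -4.76 op 48.1 t 76.15 F [ 0.  -0.6  0.1]
turn units -0.01 q6 0.04 shift(before turn) [2.62 0.   0.03] shift(after turn) [2.62 0.   0.03]
```

View pics/zj_ov.png

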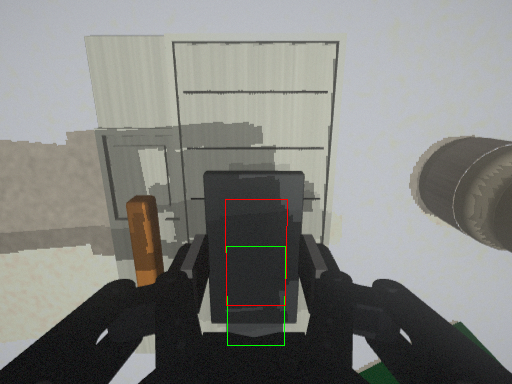

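move_arm(
  commands=[0.8, 0, 0.02, 0, 0.8, 0, 0, 0, 0.5, 0, 0, 0, 0.3, 0, 0, 0, 0.15, 0, 0, 0, 0.1, 0, 0, 0, 0, 0, 0, 0, 0, 0, 0, 0],
)

```text
time: 77.15
eef_pos: [0.5765, 0.0753, 0.0349]
tcp_rot: [0.029, 0.706, -0.029, 0.707]
contact_force: [-0.3, 0.2, 0.9]
opening: 0.558
```

move_arm(
  commands=[0.06, 0, 0, 0, 0, 0, 0, 0],
)

```text
time: 77.4
eef_pos: [0.5766, 0.0753, 0.0336]
tcp_rot: [0.029, 0.706, -0.029, 0.707]
contact_force: [-0.3, 0.5, 4.5]
opening: 0.559
```

move_arm(
  commands=[0, 0, 0, 0, 0, 0, 0, 0, 0, 0, 0, 0, 0, 0, 0, 0, -0.4, 0, 0, 0, -1, 0, 0, 0, -1, 0, 0, 0, -1, 0, 0, 0, -1, 0, 0, 0, 0, -1, 0, 0, 0, -1, 0, 0, 0, -1, 0, 0, 0, -1, 0, 0, 0, -1, 0, 0, 0, -0.6, 0, 0, 0, 0, 0, 0],
  jaw=64,
)

```text
time: 79.4
eef_pos: [0.5647, -0.065, 0.1433]
tcp_rot: [0.03, 0.706, -0.03, 0.707]
contact_force: [0.6, 0.3, -0.2]
opening: 0.75
```

Run:
```python
from h import *
overlay("zk_ov",[0,1,2]);plates("zk_top")
to([0.546,-.339,.1],np.radians(76.1))
```

```text
[376. 205.] 519 [ 546. -339.] [49. 89.] 76.1
pos [ 0.5646 -0.0639  0.143 ] jawang -4.73 op 63.8 t 79.5 F [-0.1 -0.4  0. ]
turn units -16.17 q6 -0.21 shift(before turn) [  1.72 -11.03   0.17] shift(after turn) [  1.72  -1.92 -10.86]
```

View pics/zk_ov.png

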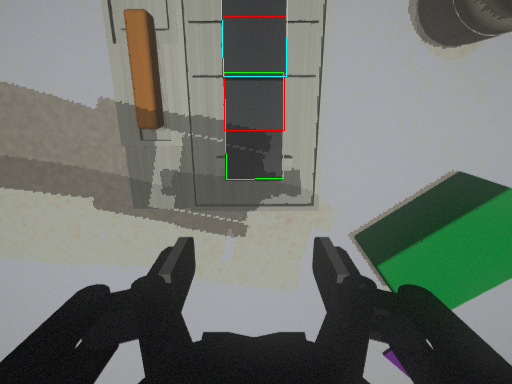

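Three plates are placed. The last one is at (546, -339).

move_arm(
  commands=[0, -1, 0.015, 0, 0, -1, 0.015, 0, 0, -1, 0.015, 0, 0, -1, 0.015, 0, 0, -1, 0.015, 0, 0, -1, 0.015, 0, 0, -1, 0.015, 0, 0, -1, 0.015, 0, 0, -1, 0.015, 0, 0, -1, 0.015, 0, 0, -1, 0.015, 0, 0, -0.03, 0, -1, 0, 0, 0, -1, 0, 0, 0, -1, 0, 0, 0, -1, 0, 0, 0, -1, 0, 0, 0, -1, 0, 0, 0, -1, 0, 0, 0, -1, 0, 0, 0, -1],
  jaw=66,
)

```text
time: 82.0
eef_pos: [0.5459, -0.3404, 0.1428]
tcp_rot: [-0.244, 0.664, 0.244, 0.664]
contact_force: [0.0, 0.2, -0.2]
opening: 0.771
```

move_arm(
  commands=[0.2, 0, 0, -1, 0.2, 0, 0, -1, 0.3, 0, 0, -1, 0.3, 0, 0, -1, 0.3, 0, 0, -1, 0.3, 0, 0, -1, 0.1, 0, 0, -1, 0, 0, 0, -0.17, 0, 0, 0, 0],
)

```text
time: 83.12
eef_pos: [0.546, -0.34, 0.1005]
tcp_rot: [-0.436, 0.557, 0.435, 0.557]
contact_force: [0.1, -0.4, -0.1]
opening: 0.769
```

Run:
```python
from h import *
im,K,M,st=shot("wrist","zl_wrist")
to([.546,-.339,.0135],np.radians(76.1))
```

```text
pos [ 0.546  -0.3399  0.1006] jawang 76.06 op 66.3 t 83.175 F [ 0.5 -0.6 -1. ]
turn units -0.01 q6 -2.04 shift(before turn) [3.48 0.01 0.04] shift(after turn) [3.48 0.01 0.04]
```

View pics/zl_wrist.png

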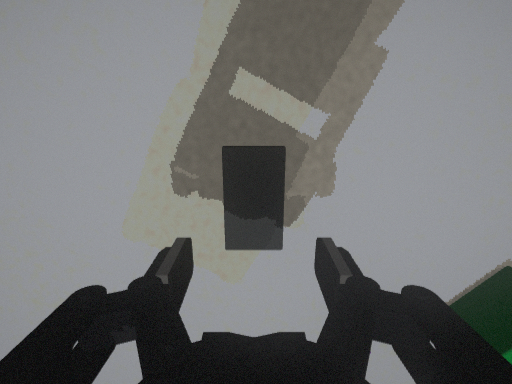

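Centred and parallel. I'll grasp it.

move_arm(
  commands=[0.8, 0, 0.02, 0, 0.9, 0, 0, 0, 0.8, 0, 0, 0, 0.5, 0, 0, 0, 0.3, 0, 0, 0, 0.17, 0, 0, 0, 0, 0, 0, 0],
)

```text
time: 84.05
eef_pos: [0.5463, -0.3392, 0.0138]
tcp_rot: [-0.436, 0.557, 0.436, 0.557]
contact_force: [-0.1, 0.9, -1.4]
opening: 0.775
```

move_arm(
  commands=[0, 0, 0, 0, 0, 0, 0, 0, 0, 0, 0, 0, 0, 0, 0, 0, 0, 0, 0, 0, -0.2, 0, 0, 0, -0.5, 0, 0, 0, -0.8, 0, 0, 0, -1, 0, 0, 0, -1, 0, 0, 0, 0, 0, 0, 0],
  jaw=40,
)

```text
time: 85.42
eef_pos: [0.5478, -0.3404, 0.1052]
tcp_rot: [-0.438, 0.556, 0.433, 0.557]
contact_force: [0.2, 0.8, -0.5]
opening: 0.556
```

Run:
```python
from h import *
im,K,M,st=shot("wrist","zm_wrist")
to((B+ux*(106-43-.5)/1e3)[:2].tolist()+[.1],np.radians(-4.7))
```

```text
pos [ 0.5468 -0.3396  0.103 ] jawang 76.13 op 48.0 t 85.475 F [-0.1  0.9 -0.6]
turn units 16.17 q6 -2.04 shift(before turn) [ 0.08  3.1  18.03] shift(after turn) [ 0.08 18.29 -0.19]
```

View pics/zm_wrist.png

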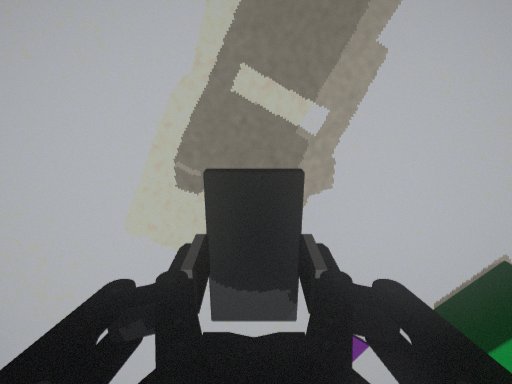

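move_arm(
  commands=[0, 0, 0, 1, 0, 0, 0, 1, 0, 0, 0, 1, 0, 0, 0, 1, 0, 0, 0, 1, 0, 0, 0, 1, 0, 0, 0, 1, 0, 0, 0, 1, 0, 0, 0, 1, 0, 0, 0, 1, 0, 0, 0, 1, 0, 0, 0, 1, 0, 0, 0, 1, 0, 0, 0, 1, 0, 0, 0, 1, 0, 0, 0, 1, 0, 0, 0, 0.17],
)

```text
time: 87.6
eef_pos: [0.5453, -0.3384, 0.0996]
tcp_rot: [0.03, 0.707, -0.029, 0.706]
contact_force: [0.5, 0.6, -0.8]
opening: 0.56
```

move_arm(
  commands=[0, 0.8, -0.01, 0, 0, 0.97, -0.01, 0, 0, 0.97, -0.01, 0, 0, 0.97, -0.01, 0, 0, 0.97, -0.01, 0, 0, 0.97, -0.01, 0, 0, 0.97, -0.01, 0, 0, 0.97, -0.01, 0, 0, 0.97, -0.01, 0, 0, 0.97, -0.01, 0, 0, 0.97, -0.01, 0, 0, 0.97, -0.01, 0, 0, 0.97, -0.01, 0, 0, 0.97, -0.01, 0, 0, 0.97, -0.01, 0, 0, 0.97, -0.01, 0, 0, 0.97, -0.01, 0, 0, 0.97, -0.01, 0, 0, 0.97, -0.01, 0],
)

```text
time: 89.98
eef_pos: [0.5786, 0.118, 0.1011]
tcp_rot: [0.029, 0.706, -0.029, 0.707]
contact_force: [1.3, -0.5, -1.2]
opening: 0.559
```

Run:
```python
from h import *
overlay("zn_ov",[0,1,2])
to((B+ux*(62.5)/1e3)[:2].tolist()+[.035],np.radians(-4.7))
```

```text
pos [0.5786 0.1204 0.1012] jawang -4.63 op 47.8 t 90.025 F [-1.1  1.7 -0.2]
turn units 0.01 q6 0.11 shift(before turn) [ 2.65 -0.15  0.05] shift(after turn) [ 2.65 -0.15  0.05]
```

View pics/zn_ov.png

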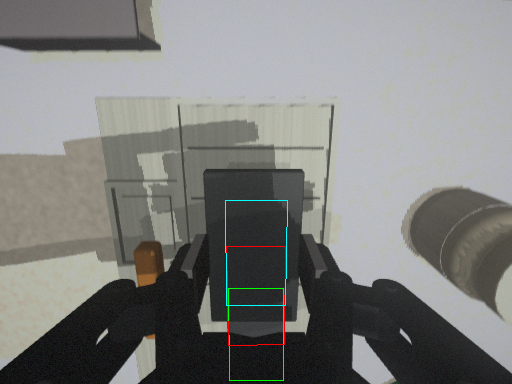

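move_arm(
  commands=[0.3, -0.13, 0.04, 0, 0.7, 0, 0, 0, 0.7, 0, 0, 0, 0.5, 0, 0, 0, 0.25, 0, 0, 0, 0.15, 0, 0, 0, 0.05, 0, 0, 0, 0, 0, 0, 0, 0, 0, 0, 0],
)

```text
time: 91.15
eef_pos: [0.5802, 0.1131, 0.0356]
tcp_rot: [0.029, 0.706, -0.029, 0.707]
contact_force: [-1.3, 0.2, 3.0]
opening: 0.567
```

Run:
```python
from h import *
to((B+ux*(62.5)/1e3)[:2].tolist()+[.034],np.radians(-4.7))
```

```text
pos [0.5802 0.1131 0.0356] jawang -4.72 op 48.4 t 91.15 F [-1.3  0.2  3. ]
turn units -0.0 q6 0.1 shift(before turn) [ 0.06  0.14 -0.04] shift(after turn) [ 0.06  0.14 -0.04]
```

It's 3.5 mm short along the bay. I'll lift a little, shift and lower again.

move_arm(
  commands=[-0.15, 0, 0, 0, 0, 0.14, -0.03, 0, 0, 0, 0, 0, 0.15, 0, 0, 0, 0.05, 0, 0, 0, 0, 0, 0, 0],
)

```text
time: 91.9
eef_pos: [0.5796, 0.1168, 0.0342]
tcp_rot: [0.029, 0.706, -0.029, 0.707]
contact_force: [-1.4, 2.0, 4.4]
opening: 0.559
```

Run:
```python
from h import *
to((B+ux*(62.5)/1e3)[:2].tolist()+[.034],np.radians(-4.7))
```

```text
pos [0.5796 0.1168 0.0342] jawang -4.73 op 47.7 t 91.9 F [-1.4  2.   4.4]
turn units -0.01 q6 0.11 shift(before turn) [ 0.01 -0.01 -0.  ] shift(after turn) [ 0.01 -0.01 -0.  ]
```

move_arm(
  commands=[0, 0, 0, 0, 0, 0, 0, 0, 0, 0, 0, 0, 0, 0, 0, 0, -0.4, 0, 0, 0, -1, 0, 0, 0, -1, 0, 0, 0, -1, -1, 0, 0, -1, -1, 0, 0, -1, -1, 0, 0, -0.6, -1, 0, 0, 0, -1, 0, 0, 0, -1, 0, 0, 0, 0, 0, 0, 0, 0, 0, 0],
  jaw=64,
)

```text
time: 93.78
eef_pos: [0.5669, -0.0325, 0.184]
tcp_rot: [0.029, 0.706, -0.029, 0.707]
contact_force: [0.2, 0.0, 0.8]
opening: 0.744
```

Run:
```python
from h import *
overlay("zo_ov",[0,1,2,3])
to([0.48,.37,.15],np.radians(-4.7))
shot("top","zo_top");im,_,_,_=shot("scene","zo_sc");cv2.imwrite("pics/zo_scb.png",cv2.convertScaleAbs(cv2.resize(im[160:260,190:350],None,fx=5,fy=5,interpolation=cv2.INTER_CUBIC),alpha=1.5))
```

```text
pos [ 0.5669 -0.0322  0.1838] jawang -4.7 op 63.4 t 93.825 F [-0.1 -0.5 -0.2]
turn units 0.0 q6 -0.15 shift(before turn) [ 1.36 15.75 -4.78] shift(after turn) [ 1.36 15.75 -4.78]
```

View pics/zo_ov.png

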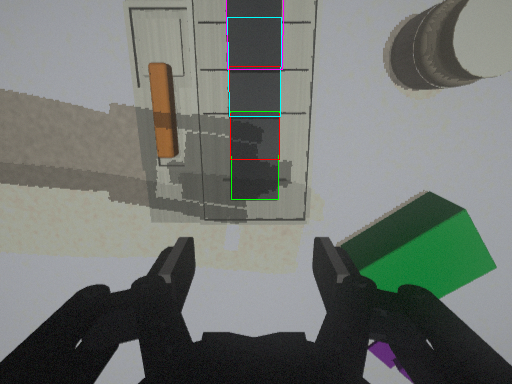

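View pics/zo_scb.png

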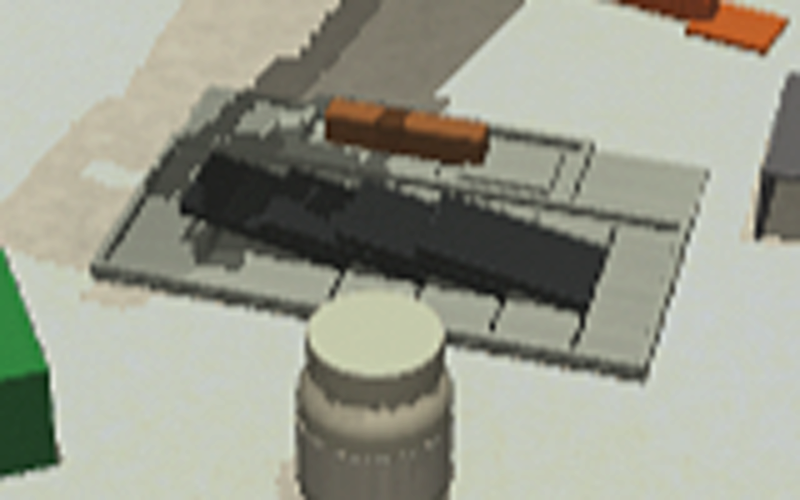

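The four plates step down line by line and match their outlines. Next I'll check the scraper numerically and the hood's position.

Run:
```python
from h import *
im,K,M,st=shot("wrist","zp_wrist")
hsv=cv2.cvtColor(im,cv2.COLOR_BGR2HSV)
m=((hsv[...,0]<20)&(hsv[...,1]>120)&(hsv[...,2]>40)).astype(np.uint8);m[:, :130]=0;m[:,200:]=0
pts=np.argwhere(m)[:,::-1]
r=cv2.minAreaRect((bay(p2w(pts,.022,K,M))[:,:2]*1000).astype(np.float32));print("scraper in bay(mm)",r)
im=cv2.imread("pics/zo_top.png");K,M=cam("top")
big=cv2.resize(im[180:260,60:190],None,fx=6,fy=6,interpolation=cv2.INTER_CUBIC);cv2.imwrite("pics/zo_hood.png",big)
```

```text
scraper in bay(mm) ((-18.49260711669922, 91.25743103027344), (17.481403350830078, 88.77488708496094), 89.9808578491211)
```

View pics/zo_hood.png

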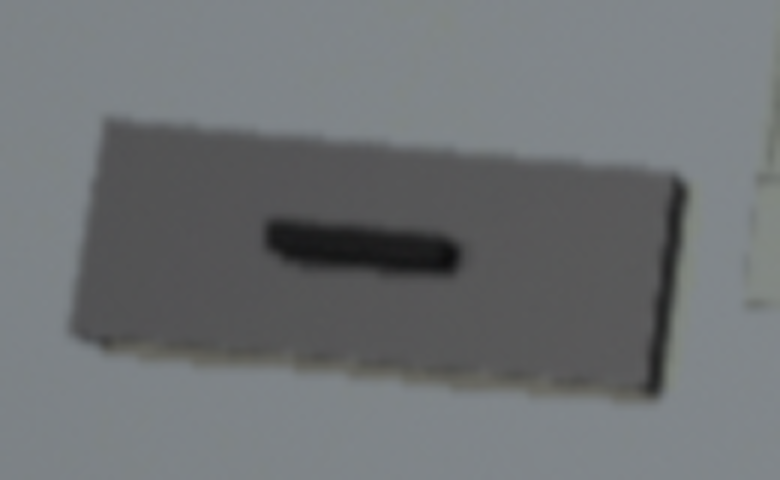

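Scraper: -18.5 mm along and 1.3 mm across in the compartment, which is within limits. Now I'll fetch the hood where I left it.

move_arm(
  commands=[0, 0.5, -1, 0, 0, 1, -1, 0, 0, 1, -1, 0, 0, 1, -1, 0, 0, 1, -0.78, 0, 0, 1, 0, 0, 0, 1, 0, 0, 0, 1, 0, 0, 0, 1, 0, 0, 0, 1, 0, 0, 0, 1, 0, 0, 0, 1, 0, 0, 0, 1, 0, 0, 0.5, 1, 0, 0, 0.5, 1, 0, 0, 0.5, 1, 0, 0, 0.5, 0.27, 0, 0, 0, 0, 0, 0],
  jaw=45,
)

```text
time: 96.22
eef_pos: [0.4791, 0.3696, 0.1319]
tcp_rot: [0.028, 0.708, -0.029, 0.706]
contact_force: [0.1, 0.0, -0.4]
opening: 0.526
```

Run:
```python
from h import *
im,K,M,st=shot("wrist","zq_wrist")
to([.4804,.3703,.0625],np.radians(-4.5))
```

```text
pos [0.4797 0.3694 0.1328] jawang -4.71 op 45.2 t 96.275 F [ 0.1 -0.2  0.9]
turn units -0.04 q6 0.57 shift(before turn) [2.81 0.04 0.03] shift(after turn) [2.81 0.04 0.03]
```

View pics/zq_wrist.png

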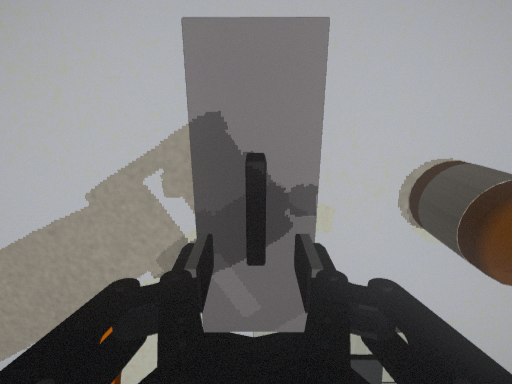

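move_arm(
  commands=[0.8, 0.02, 0.03, -0.04, 0.8, 0, 0, 0, 0.6, 0, 0, 0, 0.4, 0, 0, 0, 0.15, 0, 0, 0, 0, 0, 0, 0, 0, 0, 0, 0],
)

```text
time: 97.15
eef_pos: [0.4816, 0.3706, 0.0656]
tcp_rot: [0.028, 0.706, -0.028, 0.707]
contact_force: [0.4, -1.1, 0.4]
opening: 0.524
```

move_arm(
  commands=[0, 0, 0, 0, 0, 0, 0, 0, 0, 0, 0, 0, 0, 0, 0, 0, 0, 0, 0, 0, 0, 0, 0, 0, -0.3, 0, 0, 0, -0.7, 0, 0, 0, -1, 0, 0, 0, -0.8, 0, 0, 0, 0, 0, 0, 0],
  jaw=0,
  force=90,
)

```text
time: 98.52
eef_pos: [0.4824, 0.371, 0.1375]
tcp_rot: [0.029, 0.705, -0.027, 0.708]
contact_force: [0.2, 0.2, -5.1]
opening: 0.14
```

Run:
```python
from h import *
im,K,M,st=shot("wrist","zr_wrist");overlay("zr_ov",[])
to([B[0],B[1]+.0005,.135],np.radians(-4.7))
```

```text
pos [0.4807 0.3701 0.1345] jawang -4.53 op 12.5 t 98.625 F [-0.1 -0.3 -3.6]
turn units 0.03 q6 0.57 shift(before turn) [ -0.02 -12.28   4.73] shift(after turn) [ -0.02 -12.26   4.77]
```

View pics/zr_wrist.png

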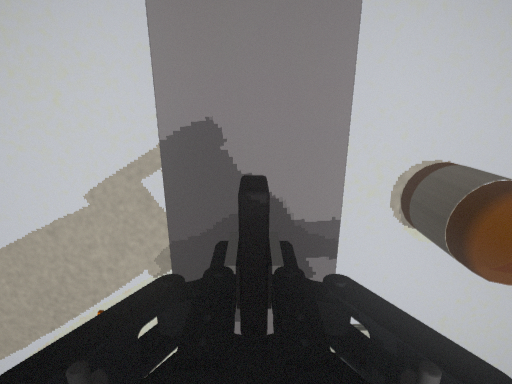

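move_arm(
  commands=[0, -0.6, 0, 0, 0, -1, 0, 0, 0, -1, 0, 0, 0, -1, 0, 0, 0, -1, 0, 0, 0, -1, 0, 0, 0, -1, 0, 0, 0, -1, 0, 0, 0, -1, 0, 0, 0, -1, 0, 0, 0, -1, 0, 0, 0, -1, 0, 0, 0, -0.66, 0.8, 0, 0, 0, 1, 0, 0, 0, 1, 0, 0, 0, 1, 0, 0, 0, 0.95, 0.03, 0, 0, 0, 0, 0, 0, 0, 0],
)

```text
time: 101.0
eef_pos: [0.5746, 0.0552, 0.1339]
tcp_rot: [0.029, 0.707, -0.029, 0.706]
contact_force: [1.0, -1.1, -3.4]
opening: 0.144
```

Run:
```python
from h import *
to([B[0],B[1]+.0005,.0695],np.radians(-4.7))
im,K,M,st=shot("wrist","zs_wrist");im,_,_,_=shot("scene","zs_sc")
cv2.imwrite("pics/zs_scb.png",cv2.convertScaleAbs(cv2.resize(im[130:270,180:370],None,fx=4,fy=4,interpolation=cv2.INTER_CUBIC),alpha=1.5))
```

```text
pos [0.5746 0.0552 0.1339] jawang -4.68 op 12.3 t 101.0 F [ 1.  -1.1 -3.4]
turn units 0.0 q6 0.0 shift(before turn) [ 2.58 -0.02 -0.  ] shift(after turn) [ 2.58 -0.02 -0.  ]
```

View pics/zs_wrist.png

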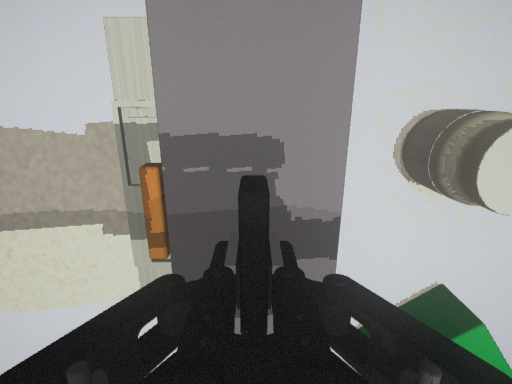

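View pics/zs_scb.png

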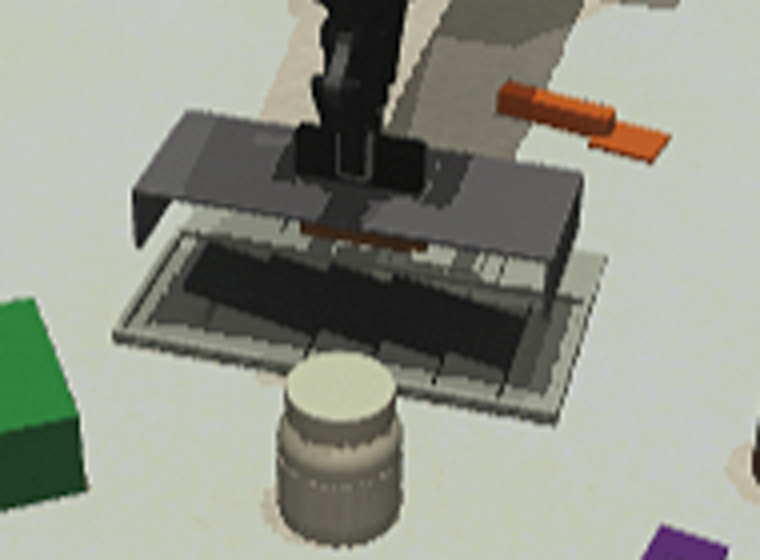

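The hood is aligned over the bay with the plates clear of its end walls, so I'll lower it.

move_arm(
  commands=[0.5, 0, 0, 0, 0.6, 0, 0, 0, 0.5, 0, 0, 0, 0.4, 0, 0, 0, 0.25, 0, 0, 0, 0.15, 0, 0, 0, 0.1, 0, 0, 0, 0.05, 0, 0, 0, 0, 0, 0, 0, 0, 0, 0, 0],
)

```text
time: 102.35
eef_pos: [0.5754, 0.0554, 0.0714]
tcp_rot: [0.029, 0.706, -0.029, 0.707]
contact_force: [-0.2, -0.2, -3.7]
opening: 0.141
```

move_arm(
  commands=[0.08, 0, 0, 0, 0.04, 0, 0, 0, 0, 0, 0, 0, 0, 0, 0, 0],
)

```text
time: 102.85
eef_pos: [0.5757, 0.0553, 0.0695]
tcp_rot: [0.029, 0.706, -0.029, 0.707]
contact_force: [-3.8, -0.0, 5.5]
opening: 0.143
```

It made contact at the expected height. I'll release and retreat upward.

move_arm(
  commands=[-0.02, 0, 0, 0, 0, 0, 0, 0, 0, 0, 0, 0, 0, 0, 0, 0, 0, 0, 0, 0, -0.4, 0, 0, 0, -0.8, 0, 0, 0, -1, 0, 0, 0, -1, 0, 0, 0, -1, 0, 0, 0, -1, -1, 0, 0, 0, -1, 0, 0, 0, -1, 0, 0, 0, -1, 0, 0, 0, -1, 0, 0, 0, -1, 0, 0, 0, -1, 0, 0, 0, 0, 0, 0],
  jaw=40,
)

```text
time: 105.1
eef_pos: [0.5613, -0.1205, 0.2004]
tcp_rot: [0.029, 0.706, -0.03, 0.707]
contact_force: [-0.3, -0.0, -0.0]
opening: 0.472
```

Run:
```python
from h import *
im,K,M,st=shot("wrist","zt_wrist")
print(st["eef_pos"])
for x in(-131,131):print([w2p(B+[0,0,.044]+ux*x/1e3+uy*y/1e3,K,M).round(0).tolist() for y in (50,-50)])
im,_,_,_=shot("scene","zt_sc")
cv2.imwrite("pics/zt_scb.png",cv2.convertScaleAbs(cv2.resize(im[130:270,180:370],None,fx=4,fy=4,interpolation=cv2.INTER_CUBIC),alpha=1.5))
```

```text
[ 0.56126974 -0.12046437  0.20040818]
[[[201.0, 138.0]], [[304.0, 138.0]]]
[[[180.0, -241.0]], [[322.0, -241.0]]]
```

View pics/zt_wrist.png

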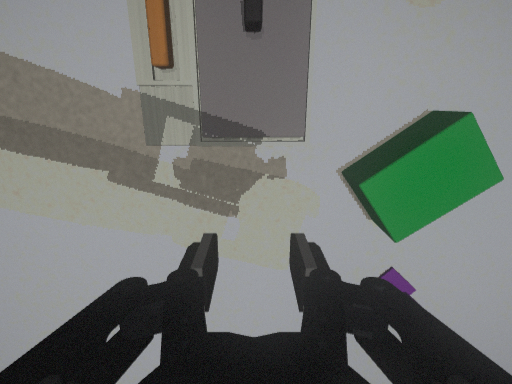

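View pics/zt_scb.png

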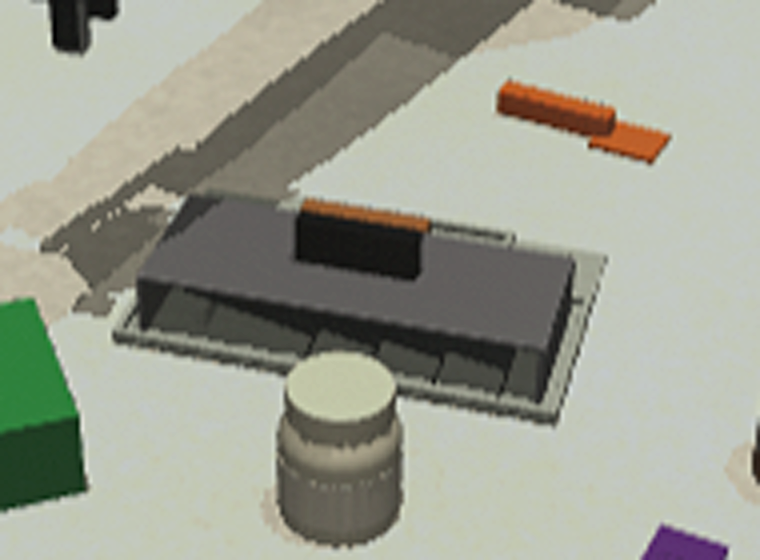

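Run:
```python
from h import *
im,K,M,st=shot("scene","zu_sc")
s=5;o=np.array([205,165]);v=cv2.convertScaleAbs(cv2.resize(im[165:245,205:345],None,fx=s,fy=s,interpolation=cv2.INTER_CUBIC),alpha=1.7)
def pl(P,c): cv2.polylines(v,[((w2p(P,K,M)-o+.5)*s).round().astype(np.int32)],True,c,1)
def q(h):return [B+[0,0,h]+ux*x+uy*y for x,y in((-.131,.05),(.131,.05),(.131,-.05),(-.131,-.05))]
pl(q(.044),(0,255,255));pl(q(0),(255,0,255))
for x in (-20,22,64,106):
    th=.192;c=B+ux*(x-43)/1e3+[0,0,.0125];sx=ux*np.cos(th)-np.array([0,0,np.sin(th)]);n=np.array([0,0,np.cos(th)])+ux*np.sin(th)
    pl([c+sx*a_*.045+uy*b*.025+n*.004 for a_,b in((1,1),(1,-1),(-1,-1),(-1,1))],(0,255,0))
cv2.imwrite("pics/zu_ov.png",v)
```

```text
(no output)
```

View pics/zu_ov.png

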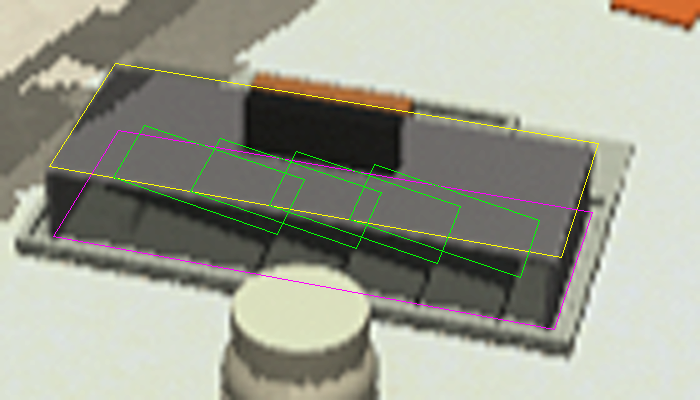

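The roof and foot outlines agree at all four corners, with about 1 px of uniform offset. The hood is level inside the lips, the plates show beneath it, and the robot is clear. I'll hand in.

```bash
python3 -c "
from plant import ctrl
print(ctrl.sign_off()); print(ctrl.get_state()['time'])"
```

```text
the job is handed in; nothing more can be done
None
the job is handed in; nothing more can be done
```

I set the hood on the bench, laid the scraper in its compartment and laid all four plates from the starter bar on. I then put the hood back over them and handed the job in at about 105 s. I got no verdict back.

- **Plate 1 moved once:** it was found about 22 mm along and 7 mm across from its seat, probably knocked before plate 2 went on top. I took plate 2 off, put plate 1 back, then relaid plate 2.
- **Plates:** before the hood went back on, all four matched their predicted seat outlines in the wrist view, to about 2 mm.
- **Scraper:** it measured 18.5 mm to -x and 1.3 mm across from the compartment's centre, blade at the wide end.
- **Hood:** it touched down at the expected height. Its near roof edge was within a couple of pixels of the prediction, and all four corners in the scene view showed about 1 px of uniform offset, so it looks level inside the lips.
- **Bystanders and robot:** the bottle, jar and green box were not touched, and the gripper was clear of everything.

No check failed or disagreed at the end. With the hood on, the plates could only be seen partly, through its open side.

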